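Open the sensor case and load its battery

TASK

Push the lid of the yellow instrument case up past its balance point without flinging or dropping it, and press it back against its rubber stop with about 10 newtons to make sure that it is fully open and stays open by itself. Then lower the black battery pack gently, upright, into its bay inside the case, fully down on the floor, and let go of it. Be gentle with the case, never pushing on it harder than about 15 newtons, and leave the other things on the table where they are.

Things in the scene. Friction and masses are not known exactly. Their poses are not given: they have to be found in the camera images.
- case: Yellow plastic instrument case, fixed: an open box 190 (x) x 170 (y) x 70 mm outside, walls 4 mm, floor 8 mm, with a hinged lid. Origin: centre of its underside; z up. The hinge runs along x at its -y side (y = -85, z = 70.5 mm); the lid's lip overhangs its +y side. Nothing inside is higher than the bay's ribs, 20 mm above the table.
- lid: The lid, 0.3 to 0.55 kg: plate 190 (x) x 195 (y) x 6 mm, 18 mm with its raised top panel. Origin on the hinge axis, mid-width, in its underside's plane; x along the hinge as the case's x, y to the lip, z out of its top. Opens about +x: the lip goes up and over to the case's -y side. Angle of its z from vertical: 0 to 0.05 shut, 1.5 balanced (below, it falls shut), 1.85 to 1.92 rad at the stop.
- lid_lip (a point): Middle of the lower edge of the lid's lip, 195 mm from the hinge; axes as the lid's. The lip is 190 mm wide and 6 mm thick and overhangs the case wall by 25 mm, free beneath. No latch; lightly damped hinge. The rubber stop yields by about 3 mm for 10 N at the lip; where it begins differs from case to case. The open lid rests on it by its weight.
- bay (a point): Centre of the floor of the battery bay, 8 mm above the table, 12 mm to +y of the case's centre; axes as the case's. The bay is 41 (x) x 85 (y) mm between low ribs that stand 12 mm above its floor; beside the ribs the case is open, with 66 mm at either side in x.
- pack: Black battery pack, a block 36 (x) x 80 (y) x 50 (z) mm, 0.15 to 0.3 kg, with a paper band and two brass contacts on top, standing on the table. Origin at the centre of its underside. Long side y goes along the bay's y, either way round.
- scale: Bystander: white table scale, 160 x 230 x 56 mm, origin under its centre.
- dish: Bystander: shallow clear dish, 80 mm across, 15 mm high, origin under its centre.
- phone: Bystander: black phone lying flat, 75 x 150 x 9 mm, origin under its centre.
- tape: Bystander: roll of yellow tape lying flat, 110 mm across, 25 mm high, origin under its centre.
- screwdriver: Bystander: screwdriver lying on the table, origin at its underside.
- brick: Bystander: black charger block, 70 x 45 x 30 mm, lying flat, lower than the battery pack; origin under its centre.
- notebook: Bystander: blue notebook stack, 120 x 180 x 30 mm, origin under its centre.
Things that resemble listed ones, but are neither listed nor needed, are in the scene too. Leave any purple look-alike of the pack alone.

How it is judged:
By the outcome, as a careful person would: the job done as asked, in the order asked, and still so for the second after the job is handed in, with the robot touching nothing.
It also fails if it takes over 67 s, if anything falls off the work surface, if the arm or the gripper's body presses on something with over 40 N, if the wrist force passes 120 N, or if a joint passes its speed limit or range.

ROBOT

A 7-joint arm with a two-finger parallel gripper is mounted at the origin on the work surface. World frame = base frame: x ahead of the robot, y to its left, z up, the work surface at z = 0. Lengths are in m, angles in rad, forces in N, time in s.
With the tool pointing down it reaches from about 0.4 to 0.875 m from the base axis. Payload 6.5 kg.
Tool frame: the origin (TCP) lies midway between the tips of the shut fingers; the grasp point (between the pads) lies 19 mm behind it (r.pinch_z is the distance from the TCP to the grasp point, in m); z points along the fingers, y is the direction in which the jaws open and shut (so a half turn about z gives the same grasp; the last joint's range is limited). The gripper opens to 85 mm and grips with 20 to 120 N. Pads are 22 mm wide; open, the fingers measure 114 mm over their backs; the gripper's body (76 mm by 85 mm) begins 54 mm behind the grasp point. The pads swing forward as they close: fully open they stand 13 mm farther back than shut.
Start: joints at [-1.174, 0.536, -0.004, 1.538, 0.003, 1.067, -0.071], TCP at [0.29, 0.582, 0.231] pointing down, gripper open.
Joint ranges: [-2.7, 2.7], [-0.37, 2.16], [-1.27, 1.26], [0.24, 2.4], [-1.31, 4.45], [0.19, 1.91], [-2.76, 2.76]. Speed limits (rad/s): [2.39, 2.39, 3.14, 3.14, 3.14, 3.14, 3.14].

INTERFACE

Orientations are given as a unit quaternion [x, y, z, w].
In Python, from rig import r gives the robot as it stands.
- The arm moves only by the tool servo_tool, never from a script. Its argument "steps" is a list of rows, each a list of 4 numbers: the shift along the tool's x, y, z in m, then the turn about the tool's z in rad. A call has exactly 8 rows; each row shifts and turns the commanded pose from where the row before left it, along the tool's axes as they then stand; what a row does not reach is not made up. A row lasts 1/10 s, in which the tool goes at most 50 mm and 8.59 degrees, less where a joint would pass 70% of its speed; a pose out of reach is approached as far as the arm can. A call is refused whole if a number of a shift passes 0.05 or a number of a turn 0.15, either way. A call with a gripper value outside its range is refused whole. "jaw" is the opening, from 0 (shut) to 1 (fully open), set as the call begins (left out, the last holds). The fingers move at their own pace and stop on an object; the grip force is fixed at half the most. Time passes only in rows, so rows that do not move let the fingers close, or fill a call up. It gives the time, the measured TCP pose, the force and the opening at its end, in the units of the state.
- r.sense(): the state, without advancing time (a new reading comes with each control period).
- r.grab_frame(name): name is "scene" or "side" or "wrist"; returns a dict with "pixels" (400x640x3 uint8, red, green, blue), "K" (3x3 intrinsics, pixels), "position" and "rotation" of the camera in the world; the wrist camera has in their place "hand_eye" (4x4, takes a point from camera to tool coordinates, whose origin is the TCP and whose axes are the flange's). Camera axes: x right, y down, z forward; pixel columns grow to the right and rows downward; lengths in m; the calibration is good to about 2 mm. A picture is of the moment at which its call begins: read the wrist's pose just before it. There is no depth.
- r.close_job(): hands the job in, once; it reports no verdict.
The state is a dict: "time": time; "q": joint angles; "joint_vel": joint speeds; "joint_torque": joint torques, N m; "tool_pos": TCP position; "ee_rot": TCP orientation; "ft_force": force on the tool from outside, world axes, zero at the start; "moment": the same for the moment, N m; "grip_width": opening from 0.0 (shut) to 1.0 (fully open).
Only numpy, scipy, OpenCV 4.12 (cv2) and the standard library are available. Lean on these libraries where they do the work, as an engineer would, in place of code of your own. Each camera call takes 0.05 s, during which the arm holds its last target.

## Working session

There is one attempt and no reset: what is moved stays moved. The work goes in short steps, Python scripts to look and compute and a tool call to move; the robot and the scene stay as the last step left them, time stands still between calls to the robot, and variables do not carry over. Pictures are saved under pics/ and viewed, and the job is handed in when it is done.

Besides the shell and the picture viewer there is one more tool, called after ">>>" as a command line: name --pt "numbers of a row" for each row, then --argument value for the rest. servo_tool: Moves the arm, as the interface text tells. Its arguments: {"type":"object","properties":{"steps":{"type":"array","items":{"type":"array","items":{"type":"number"}}},"jaw":{"type":"number"}},"required":["steps"]}

```bash
ls; mkdir -p pics; python3 - <<'E'
from rig import r
import cv2
s=r.sense();print(s)
for n in("scene","side","wrist"):
    f=r.grab_frame(n);cv2.imwrite(f"pics/{n}0.png",f["pixels"][:,:,::-1])
    print(n,{k:v for k,v in f.items() if k!="pixels"})
E
```

```text
pics
{'time': 0.0, 'q': array([-1.17419924,  0.53717209, -0.00442888,  1.53889244,  0.00258367,
        1.06728049, -0.07120022]), 'joint_vel': array([-0.00021579, -0.00088043, -0.00113354, -0.0019622 , -0.0002075 ,
        0.00023346,  0.00048351]), 'joint_torque': array([-2.47850380e-05, -5.83404207e+01,  1.04809754e+00, -2.59104341e+01,
        1.22193279e-02,  9.47251450e-03,  1.03941346e-06]), 'tool_pos': array([0.28992722, 0.58104451, 0.2304018 ]), 'ee_rot': array([ 2.29311916e-01,  9.73352599e-01, -8.61708200e-04, -1.41976914e-04]), 'ft_force': array([-0.16865237,  0.49283146,  0.1863471 ]), 'moment': array([-0.0004546 , -0.03302477, -0.02780884]), 'grip_width': 1.0013293840990758}
scene {'K': array([[409.38721185,   0.        , 324.59724763],
       [  0.        , 409.38721185, 200.62352224],
       [  0.        ,   0.        ,   1.        ]]), 'position': array([ 1.5798516 , -0.09147571,  0.89071927]), 'rotation': array([ 0.65770956,  0.6143605 , -0.29434392, -0.32146689])}
side {'K': array([[512.57945026,   0.        , 315.26372186],
       [  0.        , 512.57945026, 195.54084954],
       [  0.        ,   0.        ,   1.        ]]), 'position': array([ 0.17707603, -0.86892819,  1.09974634]), 'rotation': array([ 0.91576239, -0.1804768 ,  0.0759025 , -0.35077938])}
wrist {'K': array([[308.86015016,   0.        , 320.38454373],
       [  0.        , 308.86015016, 199.71434608],
       [  0.        ,   0.        ,   1.        ]]), 'hand_eye': array([[ 6.66899160e-04, -9.59664275e-01, -2.81147710e-01,
         7.12856026e-02],
       [ 9.99999589e-01,  8.12811519e-04, -4.02376712e-04,
        -3.85777774e-06],
       [ 6.14666653e-04, -2.81147326e-01,  9.59664422e-01,
        -1.41586587e-01],
       [ 0.00000000e+00,  0.00000000e+00,  0.00000000e+00,
         1.00000000e+00]])}
```

View pics/scene0.png

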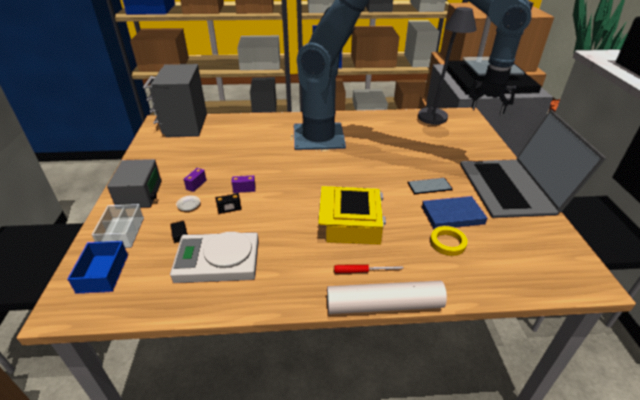

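View pics/side0.png

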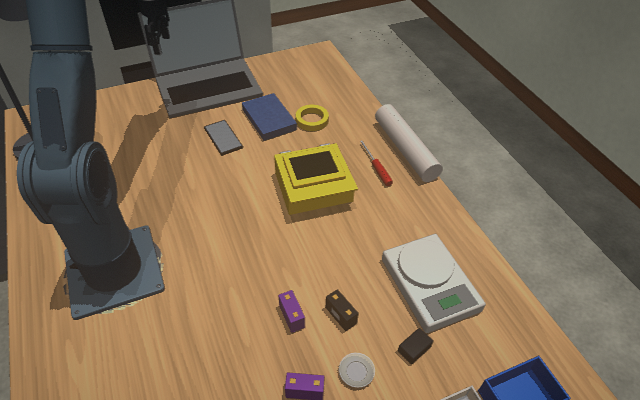

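View pics/wrist0.png

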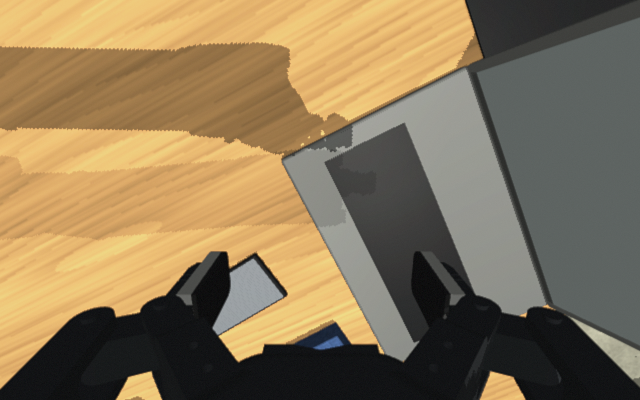

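```bash
python3 - <<'E'
import cv2
a=cv2.imread("pics/side0.png");b=cv2.imread("pics/scene0.png")
cv2.imwrite("pics/c1.png",cv2.resize(a[135:225,260:370],None,fx=7,fy=6.6,interpolation=cv2.INTER_CUBIC)) 
cv2.imwrite("pics/c2.png",cv2.resize(a[280:370,270:370],None,fx=6,fy=6,interpolation=cv2.INTER_CUBIC))
cv2.imwrite("pics/c3.png",cv2.resize(b[170:250,300:400],None,fx=7,fy=7,interpolation=cv2.INTER_CUBIC))
cv2.imwrite("pics/c4.png",cv2.resize(b[160:250,160:280],None,fx=6,fy=6,interpolation=cv2.INTER_CUBIC))
E
```

```text
(no output)
```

View pics/c1.png

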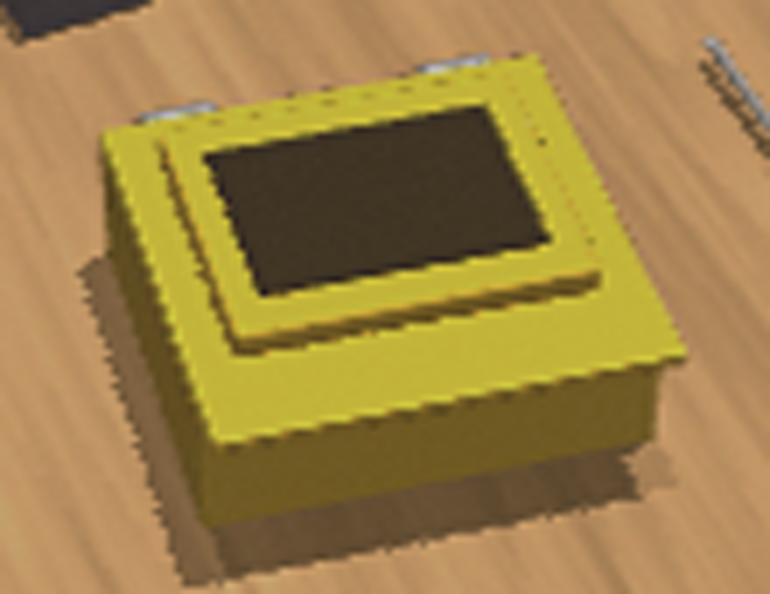

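View pics/c2.png

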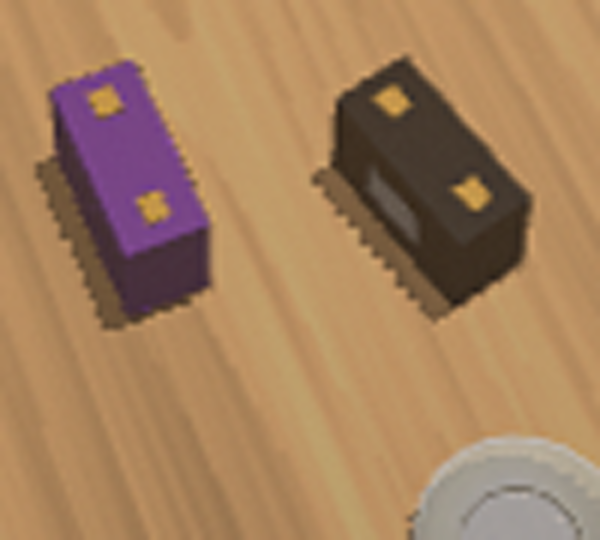

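View pics/c3.png

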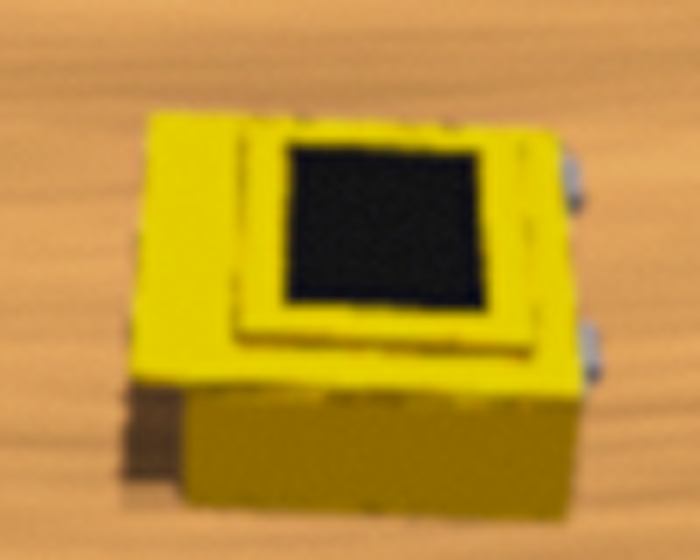

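View pics/c4.png

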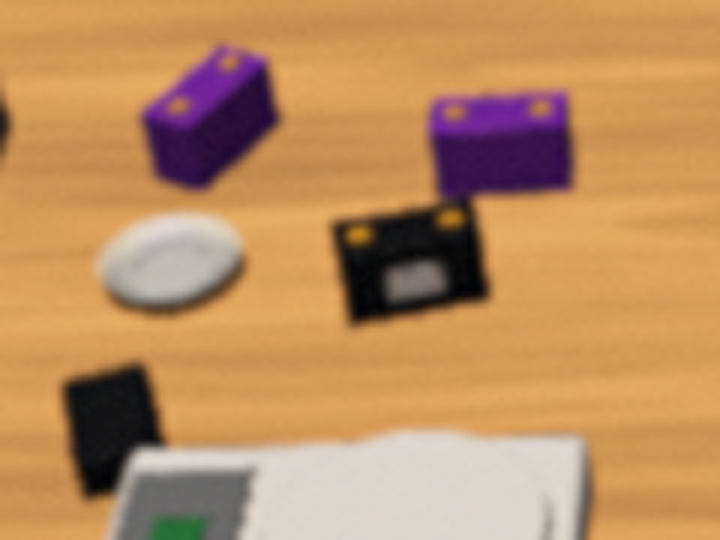

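```bash
cat > h.py <<'E'
import numpy as np,cv2
from scipy.spatial.transform import Rotation as R
from scipy.optimize import least_squares
CAM={'scene':(409.38721185,324.59724763,200.62352224,[1.5798516,-0.09147571,0.89071927],[0.65770956,0.6143605,-0.29434392,-0.32146689]),
'side':(512.57945026,315.26372186,195.54084954,[0.17707603,-0.86892819,1.09974634],[0.91576239,-0.1804768,0.0759025,-0.35077938])}
def proj(c,P):
    f,cx,cy,p,q=CAM[c];X=R.from_quat(q).inv().apply(np.atleast_2d(P)-p)
    return np.c_[f*X[:,0]/X[:,2]+cx,f*X[:,1]/X[:,2]+cy]
def cr(x,y,s,ox,oy,sy=None):
    return [(x+.5)/s-.5+ox,(y+.5)/(sy or s)-.5+oy]
def onplane(c,uv,z):
    f,cx,cy,p,q=CAM[c];d=R.from_quat(q).apply([(uv[0]-cx)/f,(uv[1]-cy)/f,1]);p=np.array(p)
    return p+d*(z-p[2])/d[2]
def world(pose,L):
    x,y,t=pose;L=np.atleast_2d(np.array(L,float));c,s=np.cos(t),np.sin(t)
    return np.c_[x+c*L[:,0]-s*L[:,1],y+s*L[:,0]+c*L[:,1],L[:,2]]
def fit(obs,p0):
    def res(p):
        return np.concatenate([(proj(c,world(p,L))[0]-uv) for c,L,uv in obs])
    s=least_squares(res,p0,loss='soft_l1');return s.x,res(s.x).reshape(-1,2)
E
python3 - <<'E'
from h import *
a=lambda x,y:cr(x,y,7,260,135,6.6)
b=lambda x,y:cr(x,y,7,300,170)
T=.0765
m=1e-3
obs=[('side',(95*m,-85*m,T),a(104,132)),('side',(-95*m,-85*m,T),a(538,55)),('side',(-95*m,110*m,T),a(685,355)),('side',(95*m,110*m,T),a(215,442)),
('side',(95*m,85*m,0),a(210,525)),('side',(-95*m,85*m,0),a(652,440)),
('scene',(95*m,110*m,T),b(150,115)),('scene',(95*m,-85*m,T),b(558,130)),('scene',(-95*m,110*m,T),b(132,378)),('scene',(-95*m,-85*m,T),b(580,388)),
('scene',(-95*m,85*m,0),b(185,500)),('scene',(-95*m,-85*m,0),b(568,515))]
p,e=fit(obs,[.6,.0,3.1]);print('case',p);print(e.round(1).tolist())
c=lambda x,y:cr(x,y,6,270,280);d=lambda x,y:cr(x,y,6,160,160)
# pack: +y end to left-up in side
H=.05
for p0t in(.6,):
  obs=[('side',(-18*m,40*m,H),c(338,100)),('side',(18*m,40*m,H),c(405,57)),('side',(18*m,-40*m,H),c(530,200)),('side',(-18*m,-40*m,H),c(462,243)),
  ('side',(-18*m,40*m,0),c(333,165)),('side',(-18*m,-40*m,0),c(455,305)),('side',(18*m,-40*m,0),c(522,262)),
  ('side',(0,0,H),c(432,147)),('scene',(0,0,H),d(404,227)),
  ('scene',(18*m,-40*m,0),d(352,322)),('scene',(18*m,40*m,0),d(488,297))]
  p,e=fit(obs,[.6,-.3,p0t]);print('pack',p);print(e.round(1).tolist())
pts={'tape':(312,117,.012),'notebook':(268,116,.03),'phone':(223,137,.009),'scr':(376,163,.01),'purple1':(292,308,.05),'purple2':(305,384,.05),'dish':(357,370,.01),'brick':(416,345,.03),'scale':(430,280,.05)}
for k,(u,v,z) in pts.items(): print(k,onplane('side',(u,v),z).round(3))
E
```

```text
case [0.57903999 0.08000702 3.02701762]
[[-0.7, -1.0], [-0.3, -0.9], [0.3, 0.0], [-0.1, 0.7], [-1.0, -0.3], [0.2, -0.9], [-0.3, -0.1], [-0.4, -0.4], [-0.9, -0.2], [0.4, 0.6], [-0.4, 1.0], [-0.3, 0.8]]
pack [ 0.47930556 -0.33480452  0.24355267]
[[-0.9, -0.4], [-0.0, -1.0], [0.7, -0.5], [-0.2, 0.7], [-0.7, -0.4], [-0.3, 0.9], [0.4, -0.2], [0.0, -0.0], [-0.6, -0.4], [-1.2, 0.8], [-0.0, 0.4]]
tape [0.691 0.36  0.012]
notebook [0.551 0.398 0.03 ]
phone [0.391 0.376 0.009]
scr [0.79  0.088 0.01 ]
purple1 [ 0.369 -0.301  0.05 ]
purple2 [ 0.331 -0.477  0.05 ]
dish [ 0.454 -0.476  0.01 ]
brick [ 0.596 -0.481  0.03 ]
scale [ 0.704 -0.356  0.05 ]
```

```bash
cat >> h.py <<'E'
CASE=np.array([.579,.080,3.027])
def cw(e,n,z=0): # case-frame: e=-x, n=-y (towards hinge), metres from case centre
    return world(CASE,[(-e,-n,z)])[0]
def st():
    from rig import r
    s=r.sense();return s,R.from_quat(s['ee_rot'])
def jawang(rot): y=rot.apply([0,1,0]);return np.degrees(np.arctan2(y[1],y[0]))
def to(target,show=True):
    s,rot=st();d=rot.inv().apply(np.array(target)-s['tool_pos'])
    print('t %.2f'%s['time'],'pos',s['tool_pos'].round(4),'jaw',round(jawang(rot),2),'F',s['ft_force'].round(1),'w',round(s['grip_width'],3),'d_tool mm',(d*1e3).round(1));return d
E
python3 - <<'E'
from h import *
n=np.degrees(3.027)-90; print('n dir deg',n)
t=cw(.1065,-.089,.2);print(t);to(t)
print('down from there',cw(.1065,-.089,.039))
E
```

```text
n dir deg 83.43432458610019
[ 0.67462507 -0.02059371  0.2       ]
t 0.15 pos [0.29   0.5812 0.2306] jaw 63.49 F [-0.   0.8  0.3] w 0.994 d_tool mm [-612.8 -366.8   31.2]
down from there [ 0.67462507 -0.02059371  0.039     ]
```

>>> servo_tool --pt "-0.02 -0.012 0" --pt "-0.038 -0.023 0" --pt "-0.045 -0.027 0" --pt "-0.045 -0.027 0" --pt "-0.045 -0.027 0" --pt "-0.045 -0.027 0" --pt "-0.045 -0.027 0" --pt "-0.045 -0.027 0" --jaw 1

```text
schema error: expected 4 numbers
```

>>> servo_tool --pt "-0.02 -0.012 0 0" --pt "-0.038 -0.023 0 0" --pt "-0.042 -0.025 0 0" --pt "-0.042 -0.025 0 0" --pt "-0.042 -0.025 0 0" --pt "-0.042 -0.025 0 0" --pt "-0.042 -0.025 0 0" --pt "-0.042 -0.025 0 0" --jaw 1

```text
time: 0.95
tool_pos: [0.4856, 0.2758, 0.2313]
ee_rot: [0.229, 0.973, -0.0, -0.0]
ft_force: [0.6, 0.5, 0.5]
grip_width: 1.002
```

>>> servo_tool --pt "-0.042 -0.025 0 0" --pt "-0.042 -0.025 0 0" --pt "-0.042 -0.025 0 0" --pt "-0.042 -0.025 0.01 0" --pt "-0.042 -0.025 0.01 0" --pt "-0.035 -0.022 0.01 0" --pt "-0.02 -0.012 0 0" --pt "0 0 0 0"

```text
time: 1.75
tool_pos: [0.6521, 0.0117, 0.2005]
ee_rot: [0.232, 0.973, -0.001, 0.0]
ft_force: [0.5, -0.0, -0.3]
grip_width: 0.997
```

```bash
python3 - <<'E'
from h import *
to(cw(.1065,-.089,.039))
from rig import r
for n in('wrist',):
    f=r.grab_frame(n);cv2.imwrite(f"pics/{n}1.png",f["pixels"][:,:,::-1])
E
```

```text
t 1.75 pos [0.6521 0.0117 0.2005] jaw 63.13 F [ 0.5 -0.  -0.3] w 0.997 d_tool mm [-34.5 -18.2 161.6]
```

View pics/wrist1.png

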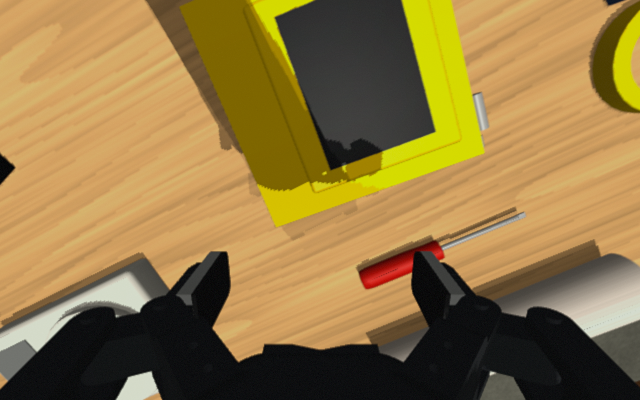

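```bash
cat >> h.py <<'E'
KW=(308.86015016,320.38454373,199.71434608)
HE=np.array([[6.66899160e-04,-9.59664275e-01,-2.81147710e-01,7.12856026e-02],[9.99999589e-01,8.12811519e-04,-4.02376712e-04,0],[6.14666653e-04,-2.81147326e-01,9.59664422e-01,-1.41586587e-01],[0,0,0,1]])
def wristpt(pos,quat,uv,z):
    f,cx,cy=KW;rot=R.from_quat(quat)
    d=rot.apply(HE[:3,:3]@[(uv[0]-cx)/f,(uv[1]-cy)/f,1]);c=np.array(pos)+rot.apply(HE[:3,3])
    return c+d*(z-c[2])/d[2]
E
python3 - <<'E'
from h import *
s,_=st()
for uv in[(275,226),(483,152),(181,5)]:print(wristpt(s['tool_pos'],s['ee_rot'],uv,.0765).round(4))
print('pred',cw(.095,-.110),cw(.095,.085),cw(-.095,-.110))
E
```

```text
[ 0.6609 -0.0369  0.0765]
[0.6815 0.1555 0.0765]
[ 0.4724 -0.0136  0.0765]
pred [ 0.66079931 -0.04014105  0.        ] [0.68309601 0.15358003 0.        ] [ 0.47204544 -0.01841607  0.        ]
```

>>> servo_tool --pt "-0.017 -0.009 0 0" --pt "-0.0175 -0.009 0.02 0" --pt "0 0 0.035 0" --pt "0 0 0.035 0" --pt "0 0 0.035 0" --pt "0 0 0.025 0" --pt "0 0 0.011 0" --pt "0 0 0 0"

```text
time: 2.6
tool_pos: [0.6727, -0.0128, 0.039]
ee_rot: [0.229, 0.974, 0.0, -0.001]
ft_force: [0.1, -0.1, 0.6]
grip_width: 1.001
```

```bash
python3 - <<'E'
from h import *
to(cw(.1065,-.089,.039))
from rig import r
for n in('wrist','scene','side'):
    f=r.grab_frame(n);cv2.imwrite(f"pics/{n}2.png",f["pixels"][:,:,::-1])
a=cv2.imread('pics/scene2.png')[120:270,260:460];b=cv2.imread('pics/side2.png')[90:240,240:440]
cv2.imwrite('pics/m2.png',cv2.resize(np.hstack([a,b]),None,fx=2,fy=2,interpolation=cv2.INTER_CUBIC))
E
```

```text
t 2.60 pos [ 0.6727 -0.0128  0.039 ] jaw 63.57 F [ 0.1 -0.1  0.6] w 1.001 d_tool mm [-5.2 -6.1  0. ]
```

View pics/m2.png

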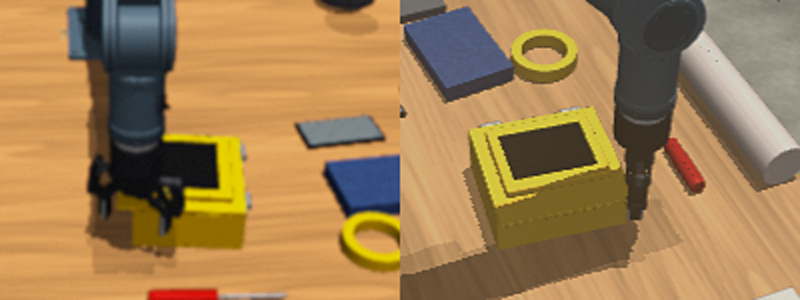

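View pics/wrist2.png

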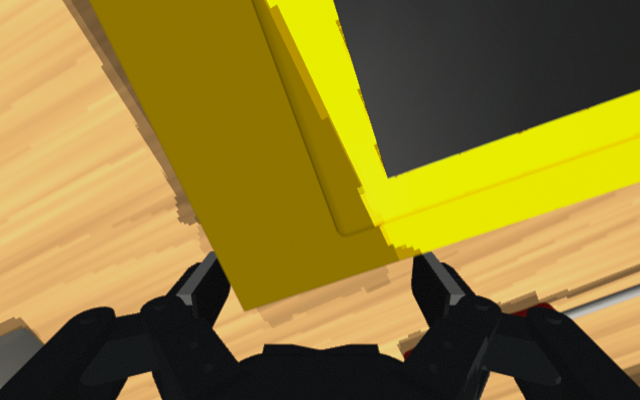

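>>> servo_tool --pt "0.001 0.0028 0 0" --pt "0.0007 0.0019 0 0" --pt "0.0003 0.0009 0 0" --pt "0.0002 0.0005 0 0" --pt "0.0002 0.0005 0 0" --pt "0.0002 0.0005 0 0" --pt "0.0002 0.0005 0 0" --pt "0 0 0 0"

```text
time: 3.55
tool_pos: [0.6748, -0.0063, 0.0402]
ee_rot: [0.229, 0.973, 0.0, -0.0]
ft_force: [0.5, 0.1, 0.1]
grip_width: 1.001
```

>>> servo_tool --pt "0.0002 0.0005 0 0" --pt "0.0002 0.0005 0 0" --pt "0.0002 0.0005 0 0" --pt "0.0002 0.0005 0 0" --pt "0.0002 0.0005 0 0" --pt "0.0002 0.0005 0 0" --pt "0.0002 0.0005 0 0" --pt "0 0 0 0"

```text
time: 4.35
tool_pos: [0.6752, -0.0048, 0.0404]
ee_rot: [0.23, 0.973, -0.001, 0.0]
ft_force: [0.8, -6.0, -0.5]
grip_width: 1.0
```

>>> servo_tool --pt "0.0002 0.0006 0 0" --pt "0 0 -0.001 0" --pt "0 0 -0.001 0" --pt "0 0 -0.001 0" --pt "0 0 -0.001 0" --pt "0 0 -0.001 0" --pt "0 0 -0.001 0" --pt "0 0 0 0"

```text
time: 5.15
tool_pos: [0.6753, -0.0044, 0.0463]
ee_rot: [0.23, 0.973, -0.001, 0.0]
ft_force: [0.1, -7.0, -0.3]
grip_width: 1.001
```

```bash
python3 - <<'E'
from h import *
s,_=st();print(s['ft_force'],s['moment'],s['tool_pos'])
from rig import r
for n in('wrist','scene','side'):
    f=r.grab_frame(n);cv2.imwrite(f"pics/{n}3.png",f["pixels"][:,:,::-1])
a=cv2.imread('pics/scene3.png')[150:250,290:400];b=cv2.imread('pics/side3.png')[120:220,260:370]
cv2.imwrite('pics/m3.png',cv2.resize(np.hstack([a,b]),None,fx=3.6,fy=3.6,interpolation=cv2.INTER_CUBIC))
E
```

```text
[ 0.13759499 -7.02756024 -0.29209728] [-1.22662846 -0.15549538  0.14253077] [ 0.67526855 -0.00443224  0.04631656]
```

View pics/m3.png

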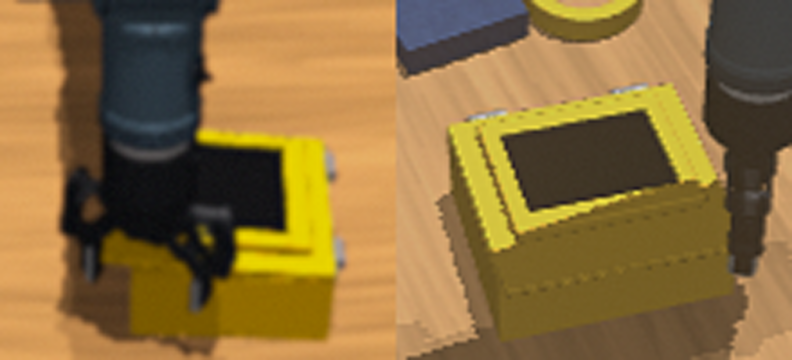

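View pics/wrist3.png

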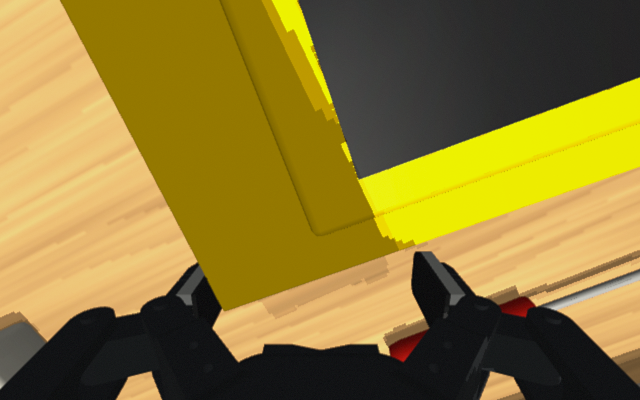

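```bash
python3 - <<'E'
import cv2,numpy as np
a=cv2.imread('pics/side2.png')[150:215,265:365];b=cv2.imread('pics/side3.png')[150:215,265:365]
cv2.imwrite('pics/d3.png',cv2.resize(np.vstack([a,b]),None,fx=4.5,fy=4.5,interpolation=cv2.INTER_NEAREST))
E
```

```text
(no output)
```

View pics/d3.png

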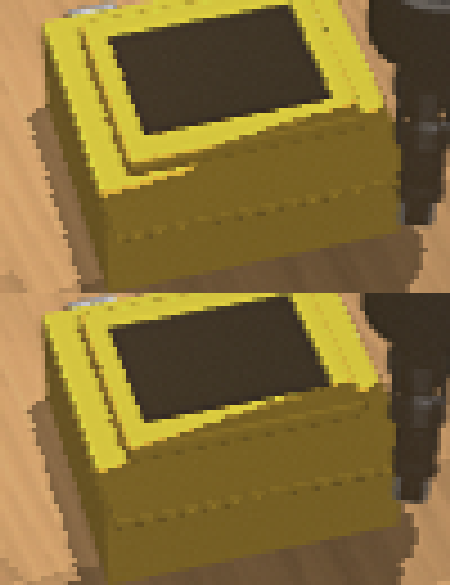

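```bash
python3 - <<'E'
from h import *
s,_=st()
p2=[.6727,-.0128,.039];q2=[.229,.974,0,-.001]
for nm,p,q,pts in[('2',p2,q2,[(245,310),(342,235),(387,178)]),('3',s['tool_pos'],s['ee_rot'],[(225,310),(318,235),(359,178)])]:
    q=np.array(q)/np.linalg.norm(q)
    for uv,zs in zip(pts,[(.0765,.0825),(.0885,.0945),(.0885,.0945)]):print(nm,[wristpt(p,q,uv,z)[:2].round(4) for z in zs])
E
```

```text
2 [array([ 0.6635, -0.0412]), array([ 0.6603, -0.0378])]
2 [array([0.6468, 0.0078]), array([0.6444, 0.0086])]
2 [array([0.636 , 0.0281]), array([0.6342, 0.0275])]
3 [array([ 0.6659, -0.0446]), array([ 0.663 , -0.0407])]
3 [array([0.6485, 0.008 ]), array([0.6463, 0.0092])]
3 [array([0.6365, 0.0291]), array([0.635, 0.029])]
```

>>> servo_tool --pt "0 0 -0.002 0" --pt "0 0.0001 -0.002 0" --pt "0 0.0001 -0.002 0" --pt "0 0.0001 -0.002 0" --pt "0.0001 0.0002 -0.002 0" --pt "0.0001 0.0002 -0.002 0" --pt "0.0001 0.0002 -0.002 0" --pt "0 0 0 0"

```text
time: 6.1
tool_pos: [0.6755, -0.0031, 0.0605]
ee_rot: [0.23, 0.973, -0.001, 0.0]
ft_force: [-0.3, -7.0, -0.6]
grip_width: 1.002
```

```bash
python3 - <<'E'
from h import *
s,_=st();print(s['ft_force'],s['moment'],s['tool_pos'])
from rig import r
for n in('wrist','scene','side'):
    f=r.grab_frame(n);cv2.imwrite(f"pics/{n}4.png",f["pixels"][:,:,::-1])
a=cv2.imread('pics/scene4.png')[150:250,290:400];b=cv2.imread('pics/side4.png')[120:220,260:370]
cv2.imwrite('pics/m4.png',cv2.resize(np.hstack([a,b]),None,fx=3.6,fy=3.6,interpolation=cv2.INTER_CUBIC))
E
```

```text
[-0.33425018 -6.96872991 -0.63476252] [-1.08990349 -0.04922785  0.0789973 ] [ 0.67546735 -0.00307508  0.06050737]
```

View pics/m4.png

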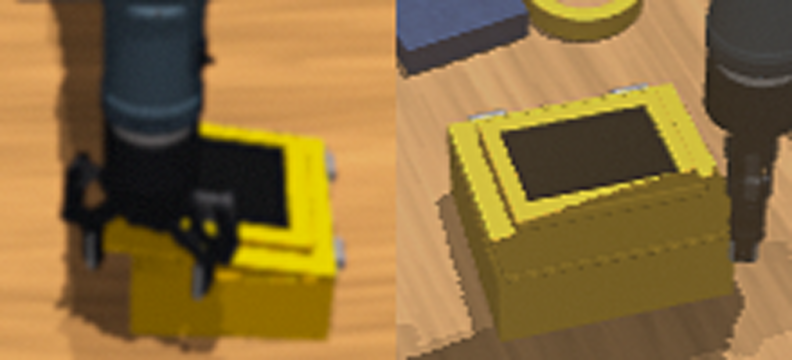

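>>> servo_tool --pt "0.0001 0.0004 -0.004 0" --pt "0.0002 0.0005 -0.004 0" --pt "0.0002 0.0006 -0.004 0" --pt "0.0002 0.0007 -0.004 0" --pt "0.0003 0.0008 -0.004 0" --pt "0.0003 0.0008 -0.004 0" --pt "0.0003 0.0009 -0.004 0" --pt "0 0 0 0"

```text
time: 7.05
tool_pos: [0.6763, 0.0029, 0.0889]
ee_rot: [0.23, 0.973, -0.001, 0.0]
ft_force: [-1.1, -5.9, 0.6]
grip_width: 1.003
```

```bash
cat > arc.py <<'E'
from h import *
def arc(t0,t1,n,bias,jawdeg,ndeg=83.4,L=195):
    th=np.radians(np.linspace(t0,t1,n+1));N=-L*np.cos(th);Z=L*np.sin(th)
    a=np.radians(ndeg-jawdeg)
    for i in range(n):
        d=N[i+1]-N[i]+bias/n;print('[%.4f, %.4f, %.4f, 0]'%(-0+np.sin(a)*d/1e3,np.cos(a)*d/1e3,-(Z[i+1]-Z[i])/1e3),end=', ')
    print()
E
python3 - <<'E'
from arc import *
to([0,0,0])
arc(14.5,31,8,-.7,63.5)
arc(31,51,8,-.5,63.5)
E
```

```text
t 7.05 pos [0.6763 0.0029 0.0889] jaw 63.46 F [-1.1 -5.9  0.6] w 1.003 d_tool mm [ 603.8 -304.7   88.5]
[0.0006, 0.0017, -0.0068, 0], [0.0007, 0.0019, -0.0067, 0], [0.0008, 0.0021, -0.0066, 0], [0.0009, 0.0024, -0.0065, 0], [0.0009, 0.0026, -0.0064, 0], [0.0010, 0.0028, -0.0063, 0], [0.0011, 0.0030, -0.0062, 0], [0.0012, 0.0032, -0.0061, 0], 
[0.0015, 0.0042, -0.0072, 0], [0.0016, 0.0045, -0.0070, 0], [0.0017, 0.0048, -0.0068, 0], [0.0018, 0.0051, -0.0065, 0], [0.0019, 0.0053, -0.0063, 0], [0.0020, 0.0056, -0.0060, 0], [0.0021, 0.0058, -0.0058, 0], [0.0022, 0.0060, -0.0055, 0],
```

>>> servo_tool --pt "0.0006 0.0017 -0.0068 0" --pt "0.0007 0.0019 -0.0067 0" --pt "0.0008 0.0021 -0.0066 0" --pt "0.0009 0.0024 -0.0065 0" --pt "0.0009 0.0026 -0.0064 0" --pt "0.001 0.0028 -0.0063 0" --pt "0.0011 0.003 -0.0062 0" --pt "0.0012 0.0032 -0.0061 0"

```text
time: 7.85
tool_pos: [0.6785, 0.0255, 0.1405]
ee_rot: [0.229, 0.973, 0.0, -0.0]
ft_force: [0.3, -2.5, 0.2]
grip_width: 0.998
```

```bash
python3 - <<'E'
from arc import *
to([0,0,0])
from rig import r
for n in('scene','side'):
    f=r.grab_frame(n);cv2.imwrite(f"pics/{n}5.png",f["pixels"][:,:,::-1])
a=cv2.imread('pics/scene5.png')[150:250,290:400];b=cv2.imread('pics/side5.png')[120:220,260:370]
cv2.imwrite('pics/m5.png',cv2.resize(np.hstack([a,b]),None,fx=3.6,fy=3.6,interpolation=cv2.INTER_CUBIC))
E
```

```text
t 7.85 pos [0.6785 0.0255 0.1405] jaw 63.5 F [ 0.3 -2.5  0.2] w 0.998 d_tool mm [ 595.8 -325.6  140.4]
```

View pics/m5.png

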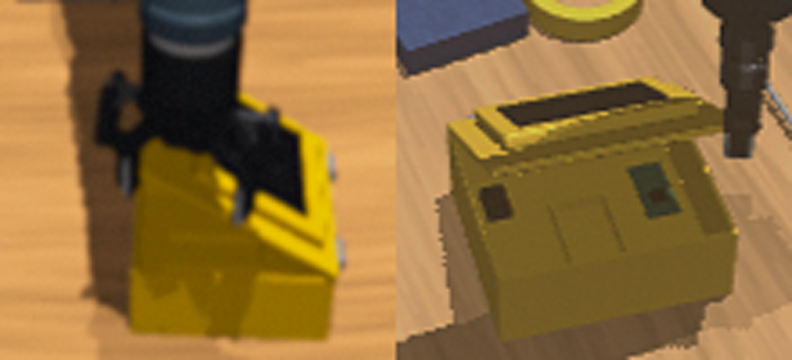

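>>> servo_tool --pt "0.0015 0.0043 -0.0072 0" --pt "0.0016 0.0046 -0.007 0" --pt "0.0017 0.0049 -0.0068 0" --pt "0.0018 0.0052 -0.0065 0" --pt "0.0019 0.0054 -0.0063 0" --pt "0.002 0.0057 -0.006 0" --pt "0.0021 0.0059 -0.0058 0" --pt "0.0022 0.0061 -0.0055 0"

```text
time: 8.75
tool_pos: [0.684, 0.0698, 0.1915]
ee_rot: [0.229, 0.973, 0.0, -0.0]
ft_force: [-0.1, -0.9, -0.5]
grip_width: 0.999
```

```bash
python3 - <<'E'
from arc import *
to([0,0,0])
arc(51,70,8,0,63.5)
from rig import r
for n in('side','wrist'):
    f=r.grab_frame(n);cv2.imwrite(f"pics/{n}6.png",f["pixels"][:,:,::-1])
E
```

```text
t 8.75 pos [0.684  0.0698 0.1915] jaw 63.5 F [-0.1 -0.9 -0.5] w 0.999 d_tool mm [ 581.  -367.7  191.5]
[0.0022, 0.0060, -0.0050, 0], [0.0022, 0.0062, -0.0047, 0], [0.0023, 0.0064, -0.0044, 0], [0.0024, 0.0065, -0.0041, 0], [0.0024, 0.0067, -0.0038, 0], [0.0025, 0.0068, -0.0035, 0], [0.0025, 0.0070, -0.0032, 0], [0.0026, 0.0071, -0.0029, 0],
```

View pics/wrist6.png

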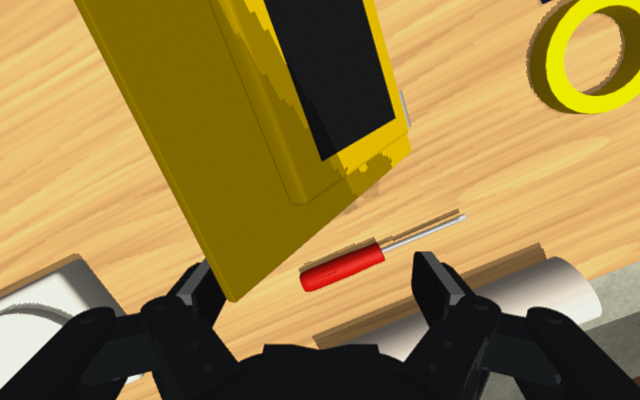

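View pics/side6.png

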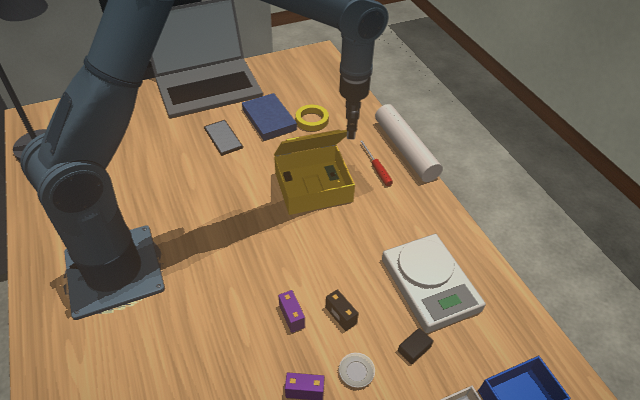

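>>> servo_tool --pt "0.0022 0.006 -0.005 0" --pt "0.0022 0.0062 -0.0047 0" --pt "0.0023 0.0064 -0.0044 0" --pt "0.0024 0.0065 -0.0041 0" --pt "0.0024 0.0067 -0.0038 0" --pt "0.0025 0.0068 -0.0035 0" --pt "0.0025 0.007 -0.0032 0" --pt "0.0026 0.0071 -0.0029 0"

```text
time: 9.65
tool_pos: [0.6905, 0.1254, 0.2229]
ee_rot: [0.229, 0.973, 0.0, 0.0]
ft_force: [-0.4, -0.7, -1.0]
grip_width: 1.001
```

```bash
python3 - <<'E'
from arc import *
to([0,0,0])
arc(70,80,4,0,63.5)
from rig import r
for n in('side','wrist'):
    f=r.grab_frame(n);cv2.imwrite(f"pics/{n}7.png",f["pixels"][:,:,::-1])
b=cv2.imread('pics/side7.png')[90:220,250:400]
cv2.imwrite('pics/m7.png',cv2.resize(b,None,fx=4,fy=4,interpolation=cv2.INTER_CUBIC))
E
```

```text
t 9.65 pos [0.6905 0.1254 0.2229] jaw 63.49 F [-0.4 -0.7 -1. ] w 1.001 d_tool mm [ 561.9 -420.5  222.8]
[0.0027, 0.0076, -0.0027, 0], [0.0028, 0.0077, -0.0024, 0], [0.0028, 0.0078, -0.0020, 0], [0.0028, 0.0078, -0.0017, 0],
```

View pics/wrist7.png

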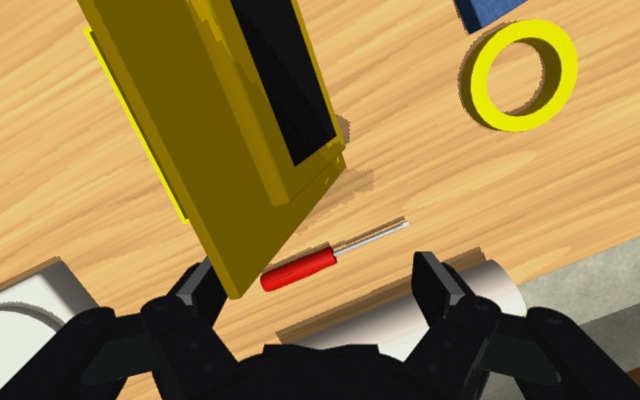

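View pics/m7.png

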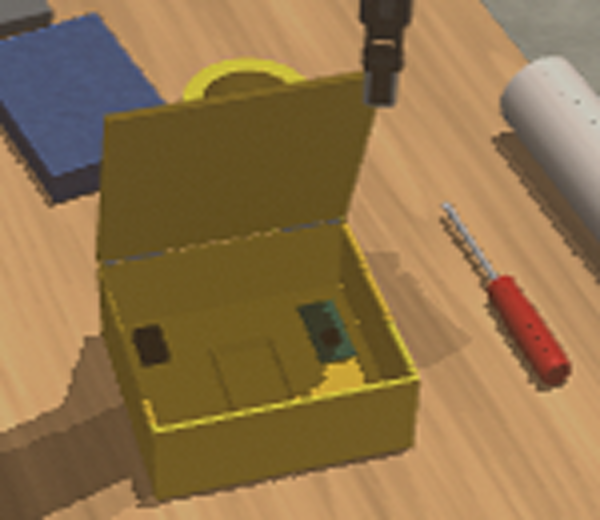

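>>> servo_tool --pt "0.002 -0.0007 -0.0005 0" --pt "0.0028 -0.001 -0.001 0" --pt "0.0028 -0.001 -0.001 0" --pt "0.0028 -0.001 -0.001 0" --pt "0.0028 -0.001 -0.001 0" --pt "0.002 -0.0007 -0.0005 0" --pt "0.0015 -0.0005 0 0" --pt "0 0 0 0"

```text
time: 10.55
tool_pos: [0.6726, 0.1269, 0.2277]
ee_rot: [0.229, 0.973, -0.0, -0.0]
ft_force: [0.1, -1.4, 0.4]
grip_width: 0.998
```

>>> servo_tool --pt "0 0 0 0" --pt "0 0 0 0" --pt "0 0 0 0" --pt "0 0 0 0" --pt "0 0 0 0" --pt "0 0 0 0" --pt "0 0 0 0" --pt "0 0 0 0" --jaw 0.8

```text
time: 11.35
tool_pos: [0.6728, 0.1269, 0.2276]
ee_rot: [0.229, 0.973, 0.0, 0.0]
ft_force: [0.8, 0.1, 0.8]
grip_width: 0.797
```

```bash
python3 - <<'E'
from arc import *
to([0,0,0])
from rig import r
for n in('side','wrist'):
    f=r.grab_frame(n);cv2.imwrite(f"pics/{n}8.png",f["pixels"][:,:,::-1])
E
```

```text
t 11.35 pos [0.6728 0.1269 0.2276] jaw 63.49 F [0.8 0.1 0.8] w 0.797 d_tool mm [ 545.4 -413.9  227.6]
```

View pics/wrist8.png

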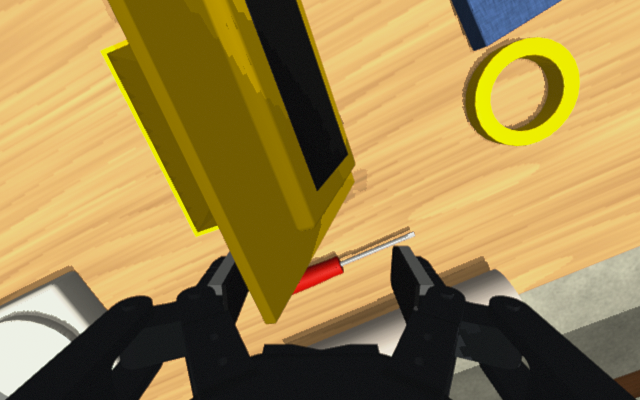

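>>> servo_tool --pt "0.001 0.0007 -0.0005 -0.05" --pt "0.0013 0.0007 -0.0005 -0.05" --pt "0.0013 0.0007 -0.0005 -0.05" --pt "0.0013 0.0007 -0.0005 -0.05" --pt "0.0013 0.0007 -0.0005 -0.05" --pt "0.0013 0.0006 -0.0005 -0.05" --pt "0.0013 0.0006 0 -0.047" --pt "0 0 0 0"

```text
time: 12.25
tool_pos: [0.6658, 0.1341, 0.2306]
ee_rot: [0.058, 0.998, 0.0, -0.0]
ft_force: [0.8, -1.1, -0.2]
grip_width: 0.799
```

>>> servo_tool --pt "0 0 0 0" --pt "0 0 -0.001 0" --pt "0 0 -0.001 0" --pt "0 0 -0.001 0" --pt "0 0 0 0" --pt "0 0 0 0" --pt "0 0 0 0" --pt "0 0 0 0" --jaw 0.6

```text
time: 13.05
tool_pos: [0.666, 0.134, 0.2336]
ee_rot: [0.058, 0.998, 0.0, 0.0]
ft_force: [-0.1, -0.4, 0.5]
grip_width: 0.596
```

```bash
python3 - <<'E'
from arc import *
to([0,0,0])
from rig import r
for n in('side','wrist'):
    f=r.grab_frame(n);cv2.imwrite(f"pics/{n}9.png",f["pixels"][:,:,::-1])
b=cv2.imread('pics/side9.png')[70:220,240:400]
cv2.imwrite('pics/m9.png',cv2.resize(b,None,fx=4,fy=4,interpolation=cv2.INTER_CUBIC))
E
```

```text
t 13.05 pos [0.666  0.134  0.2336] jaw 83.37 F [-0.1 -0.4  0.5] w 0.596 d_tool mm [ 646.1 -210.1  233.5]
```

View pics/wrist9.png

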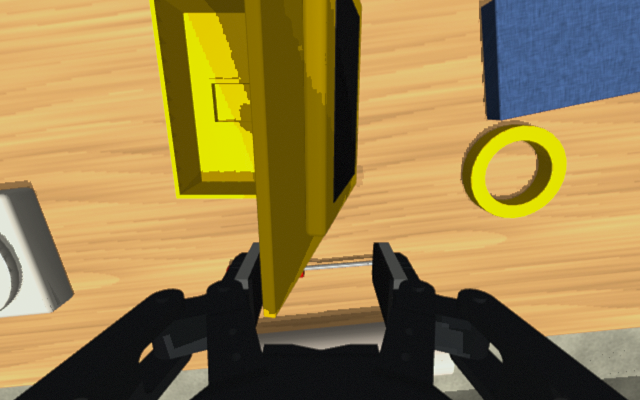

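View pics/m9.png

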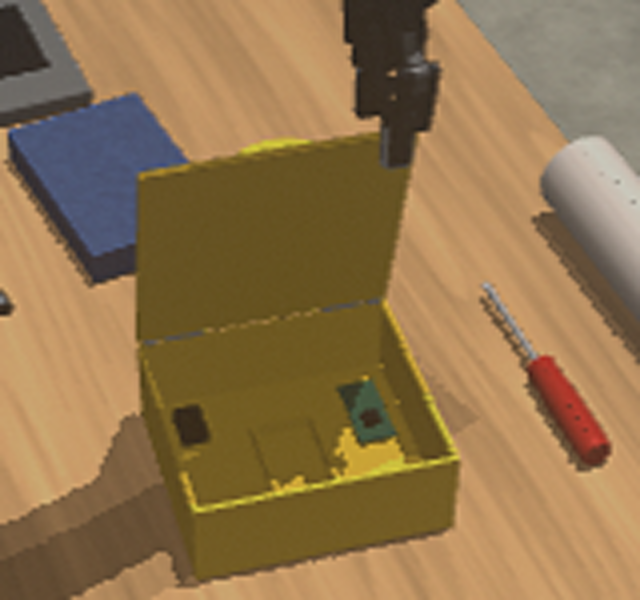

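>>> servo_tool --pt "0 0 -0.001 0" --pt "0 0 -0.002 0" --pt "0 0 -0.002 0" --pt "0 0 -0.002 0" --pt "0 0 -0.002 0" --pt "0 0 -0.001 0" --pt "0 0 0 0" --pt "0 0 0 0" --jaw 0.36

```text
time: 13.95
tool_pos: [0.666, 0.134, 0.2436]
ee_rot: [0.058, 0.998, 0.0, 0.0]
ft_force: [-0.3, -0.3, -0.4]
grip_width: 0.361
```

```bash
python3 - <<'E'
from arc import *
to([0,0,0])
from rig import r
for n in('wrist',):
    f=r.grab_frame(n);cv2.imwrite(f"pics/{n}10.png",f["pixels"][:,:,::-1])
E
```

```text
t 13.95 pos [0.666  0.134  0.2436] jaw 83.37 F [-0.3 -0.3 -0.4] w 0.361 d_tool mm [ 646.1 -210.   243.6]
```

View pics/wrist10.png

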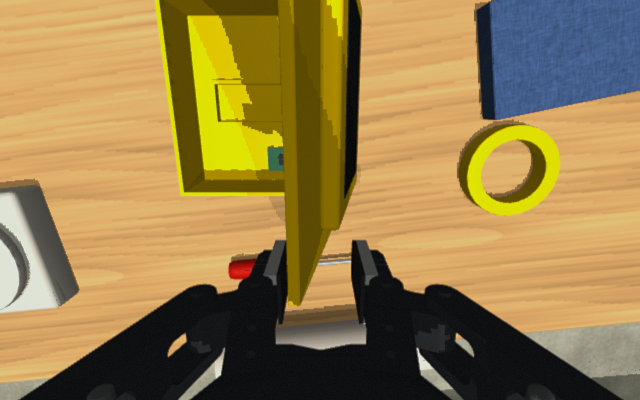

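>>> servo_tool --pt "0 0.0015 0 0" --pt "0 0.0025 -0.0005 0" --pt "0 0.0025 -0.0005 0" --pt "0 0.0025 -0.0005 0" --pt "0 0.0025 0 0" --pt "0 0.0025 0 0" --pt "0 0.002 0 0" --pt "0 0.0015 0 0" --jaw 0.24

```text
time: 14.8
tool_pos: [0.668, 0.1517, 0.2451]
ee_rot: [0.058, 0.998, 0.0, 0.0]
ft_force: [-0.5, 1.0, -0.5]
grip_width: 0.237
```

```bash
python3 - <<'E'
from arc import *
to([0,0,0])
from rig import r
for n in('wrist',):
    f=r.grab_frame(n);cv2.imwrite(f"pics/{n}11.png",f["pixels"][:,:,::-1])
E
```

```text
t 14.80 pos [0.668  0.1517 0.2451] jaw 83.38 F [-0.5  1.  -0.5] w 0.237 d_tool mm [ 646.  -227.7  245.1]
```

View pics/wrist11.png

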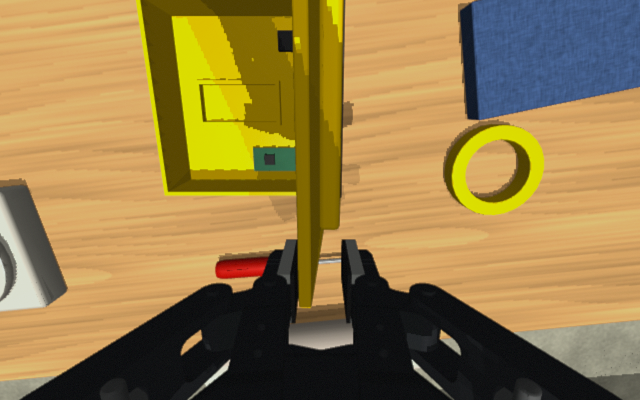

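>>> servo_tool --pt "0 0.003 0 0" --pt "0 0.004 0 0" --pt "0 0.004 0 0" --pt "0 0.004 0.0005 0" --pt "0 0.004 0.0005 0" --pt "0 0.004 0.0005 0" --pt "0 0.004 0.001 0" --pt "0 0.003 0.001 0"

```text
time: 15.65
tool_pos: [0.6714, 0.1817, 0.2415]
ee_rot: [0.058, 0.998, 0.0, -0.0]
ft_force: [-0.5, -0.5, -0.3]
grip_width: 0.237
```

```bash
python3 - <<'E'
from arc import *
to([0,0,0])
from rig import r
for n in('wrist','side'):
    f=r.grab_frame(n);cv2.imwrite(f"pics/{n}12.png",f["pixels"][:,:,::-1])
E
```

```text
t 15.65 pos [0.6714 0.1817 0.2415] jaw 83.38 F [-0.5 -0.5 -0.3] w 0.237 d_tool mm [ 646.  -257.9  241.5]
```

View pics/wrist12.png

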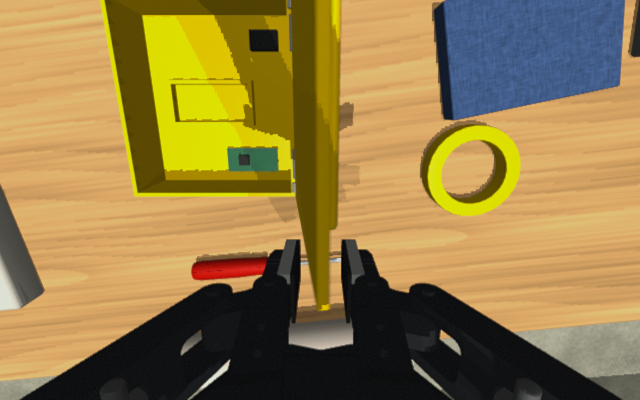

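>>> servo_tool --pt "0 0.003 0.001 0" --pt "0 0.0035 0.001 0" --pt "0 0.0035 0.001 0" --pt "0 0.0035 0.001 0" --pt "0 0.0035 0.001 0" --pt "0 0.0035 0.001 0" --pt "0 0.003 0.001 0" --pt "0 0 0 0"

```text
time: 16.55
tool_pos: [0.674, 0.2054, 0.2344]
ee_rot: [0.057, 0.998, 0.0, -0.0]
ft_force: [0.3, 0.3, 0.3]
grip_width: 0.238
```

```bash
python3 - <<'E'
from arc import *
to([0,0,0])
from rig import r
for n in('wrist','side'):
    f=r.grab_frame(n);cv2.imwrite(f"pics/{n}13.png",f["pixels"][:,:,::-1])
E
```

```text
t 16.55 pos [0.674  0.2054 0.2344] jaw 83.42 F [0.3 0.3 0.3] w 0.238 d_tool mm [ 646.  -281.4  234.4]
```

View pics/wrist13.png

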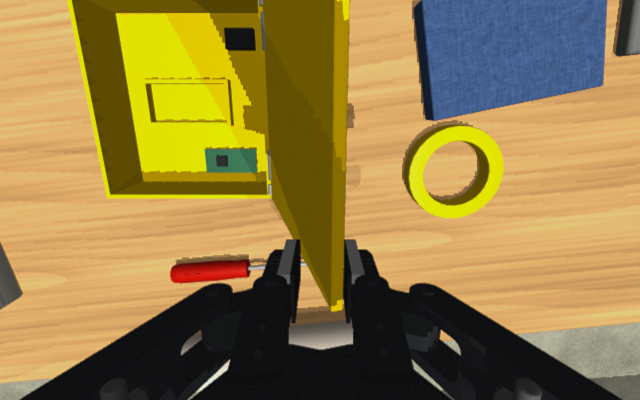

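>>> servo_tool --pt "0 0.001 0 0" --pt "0 0.001 0 0" --pt "0 0.001 0 0" --pt "0 0.001 0 0" --pt "0 0.001 0 0" --pt "0 0.001 0 0" --pt "0 0 0 0" --pt "0 0 0 0"

```text
time: 17.45
tool_pos: [0.6748, 0.2104, 0.2346]
ee_rot: [0.058, 0.998, -0.0, 0.0]
ft_force: [0.3, -1.2, 0.2]
grip_width: 0.238
```

>>> servo_tool --pt "0 0.0005 0 0" --pt "0 0.0005 0 0" --pt "0 0.0005 0 0" --pt "0 0.0005 0 0" --pt "0 0.0005 0 0" --pt "0 0.0005 0 0" --pt "0 0 0 0" --pt "0 0 0 0"

```text
time: 18.25
tool_pos: [0.6752, 0.2134, 0.2346]
ee_rot: [0.058, 0.998, -0.0, 0.0]
ft_force: [-0.1, -0.2, 0.3]
grip_width: 0.238
```

```bash
python3 - <<'E'
from arc import *
to([0,0,0])
from rig import r
for n in('wrist','side'):
    f=r.grab_frame(n);cv2.imwrite(f"pics/{n}14.png",f["pixels"][:,:,::-1])
E
```

```text
t 18.25 pos [0.6752 0.2134 0.2346] jaw 83.37 F [-0.1 -0.2  0.3] w 0.238 d_tool mm [ 646.  -290.   234.6]
```

View pics/wrist14.png

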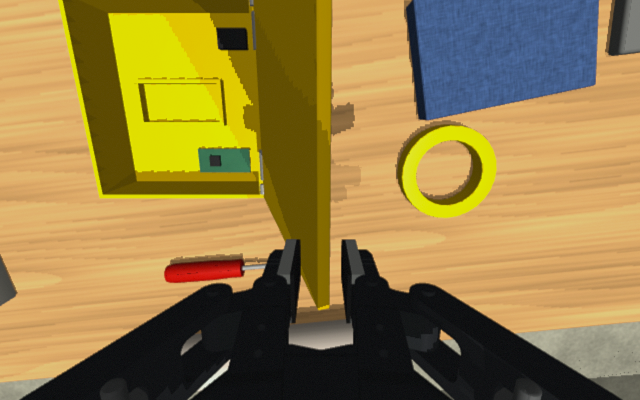

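>>> servo_tool --pt "0 0.001 0 0" --pt "0 0.001 0 0" --pt "0 0.0005 0 0" --pt "0 0.0005 0 0" --pt "0 0.0005 0 0" --pt "0 0.0005 0 0" --pt "0 0.0005 0 0" --pt "0 0 0 0"

```text
time: 19.15
tool_pos: [0.6756, 0.2169, 0.2343]
ee_rot: [0.058, 0.998, -0.001, -0.0]
ft_force: [-0.8, -3.9, -0.5]
grip_width: 0.237
```

>>> servo_tool --pt "0 0.0005 0 0" --pt "0 0.0005 0 0" --pt "0 0.0005 0 0" --pt "0 0.0005 0 0" --pt "0 0.0005 0 0" --pt "0 0.0005 0 0" --pt "0 0 0 0" --pt "0 0 0 0"

```text
time: 19.95
tool_pos: [0.6758, 0.2183, 0.234]
ee_rot: [0.059, 0.998, -0.002, -0.001]
ft_force: [-3.4, -7.5, -2.3]
grip_width: 0.243
```

>>> servo_tool --pt "0 0.0004 0 0" --pt "0 0.0004 0 0" --pt "0 0.0003 0 0" --pt "0 0 0 0" --pt "0 0 0 0" --pt "0 0 0 0" --pt "0 0 0 0" --pt "0 0 0 0"

```text
time: 20.75
tool_pos: [0.6758, 0.2186, 0.2339]
ee_rot: [0.059, 0.998, -0.002, -0.001]
ft_force: [-2.4, -8.7, -1.2]
grip_width: 0.243
```

```bash
python3 - <<'E'
from arc import *
to([0,0,0]);s,_=st();print(np.linalg.norm(s['ft_force']),s['moment'])
from rig import r
for n in('wrist',):
    f=r.grab_frame(n);cv2.imwrite(f"pics/{n}15.png",f["pixels"][:,:,::-1])
E
```

```text
t 20.75 pos [0.6758 0.2186 0.2339] jaw 83.24 F [-2.4 -8.7 -1.2] w 0.243 d_tool mm [ 645.1 -295.5  236.2]
9.162075660724438 [-1.94788226  0.49454762 -0.01915603]
```

View pics/wrist15.png

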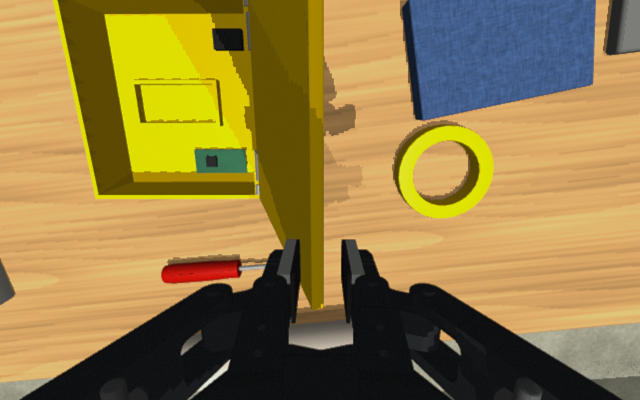

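>>> servo_tool --pt "0 0.0003 0 0" --pt "0 0.0003 0 0" --pt "0 0 0 0" --pt "0 0 0 0" --pt "0 0 0 0" --pt "0 0 0 0" --pt "0 0 0 0" --pt "0 0 0 0"

```text
time: 21.6
tool_pos: [0.6759, 0.2189, 0.2338]
ee_rot: [0.059, 0.998, -0.003, -0.001]
ft_force: [-2.8, -9.3, -0.3]
grip_width: 0.24
```

>>> servo_tool --pt "0 -0.002 0 0" --pt "0 -0.002 0 0" --pt "0 -0.002 0 0" --pt "0 -0.001 0 0" --pt "0 0 -0.005 0" --pt "0 0 -0.015 0" --pt "0 0 -0.02 0" --pt "0 0 -0.02 0"

```text
time: 22.4
tool_pos: [0.6757, 0.217, 0.297]
ee_rot: [0.057, 0.998, 0.001, 0.001]
ft_force: [0.3, 0.7, -0.0]
grip_width: 0.245
```

```bash
python3 - <<'E'
from arc import *
to([0,0,0])
from rig import r
for n in('wrist','side','scene'):
    f=r.grab_frame(n);cv2.imwrite(f"pics/{n}16.png",f["pixels"][:,:,::-1])
E
```

```text
t 22.40 pos [0.6757 0.217  0.297 ] jaw 83.43 F [ 0.3  0.7 -0. ] w 0.245 d_tool mm [ 646.9 -293.5  295.4]
```

View pics/wrist16.png

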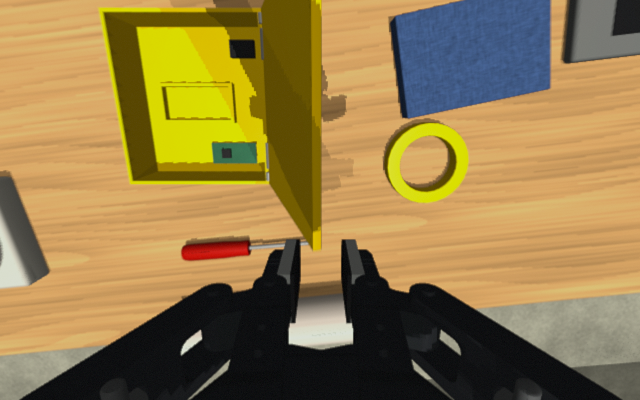

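View pics/side16.png

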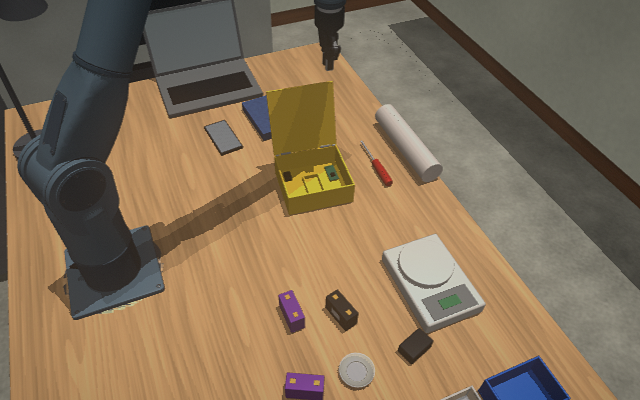

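```bash
python3 - <<'E'
import cv2
a=cv2.imread("pics/wrist16.png")
cv2.imwrite("pics/c16.png",cv2.resize(a[0:195,90:280],None,fx=4,fy=3,interpolation=cv2.INTER_CUBIC))
E
```

```text
(no output)
```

View pics/c16.png

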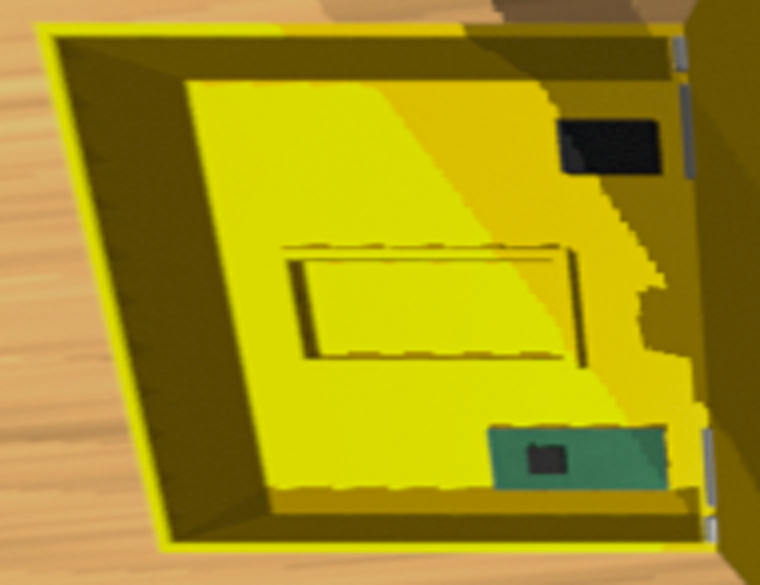

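```bash
cat >> h.py <<'E'
def wproj(pos,quat,P):
    rot=R.from_quat(quat);X=rot.inv().apply(np.atleast_2d(P)-pos)
    X=(np.linalg.inv(HE)@np.c_[X,np.ones(len(X))].T).T
    f,cx,cy=KW;return np.c_[f*X[:,0]/X[:,2]+cx,f*X[:,1]/X[:,2]+cy]
def wfit(obs,p0):
    res=lambda p:np.concatenate([wproj(po,q,world(p,L))[0]-uv for po,q,L,uv in obs])
    s=least_squares(res,p0,loss='soft_l1');return s.x,res(s.x).reshape(-1,2)
E
python3 - <<'E'
from h import *
s,_=st();po,q=s['tool_pos'],s['ee_rot'];m=1e-3
a=lambda x,y:cr(x,y,4,90,0,3)
obs=[(po,q,np.array(L)*m,a(*u)) for L,u in [((95,85,70),(38,23)),((-95,85,70),(165,550)),((91,81,8),(187,80)),((-91,81,8),(270,487)),((-95,-85,70),(715,548)),((-20.5,54.5,8),(320,356))]]
p,e=wfit(obs,CASE);print(p,e.round(1).tolist())
b=world(p,[(0,.012,.008)])[0];print('bay',b)
to([.479,-.335,.2])
E
```

```text
[0.58185364 0.07943369 3.02592311] [[-0.8, -0.8], [-0.9, -0.1], [0.0, -0.5], [1.0, 7.9], [0.5, 0.7], [0.4, 0.1]]
bay [0.5804687  0.06751387 0.008     ]
t 22.55 pos [0.6766 0.217  0.2977] jaw 83.42 F [ 0.3 -0.4 -0.1] w 0.238 d_tool mm [ 133.5 -571.4   95.3]
```

```bash
cat >> h.py <<'E'
def plan(target,jawdeg,prof):
    """prof: weights per row"""
    s,rot=st();d=np.array(target)-s['tool_pos'];a=jawang(rot);da=(jawdeg-a+90)%180-90
    w=np.array(prof,float);w/=w.sum();k=0;print('q',s['q'].round(2),'turn',np.radians(da))
    for i,x in enumerate(w):
        y=np.radians(a+da*k);k+=x;dx=d*x
        ty=np.array([np.cos(y),np.sin(y)]);tx=np.array([-np.sin(y),np.cos(y)])
        print('[%.4f, %.4f, %.4f, %.4f]'%(tx@dx[:2],ty@dx[:2],-dx[2],-np.radians(da)*x),end=', ' if (i+1)%8 else '\n')
    print()
E
python3 - <<'E'
from h import *
plan([.479,-.335,.20],14,[.4,.8,1,1,1,1,1,1,1,1,1,1,1,.8,.4,0])
E
```

```text
q [-0.42  0.59  0.08  1.29 -0.05  1.26  1.12] turn -1.2116085474002498
[0.0040, -0.0170, 0.0029, 0.0362], [0.0067, -0.0344, 0.0058, 0.0723], [0.0053, -0.0434, 0.0073, 0.0904], [0.0013, -0.0437, 0.0073, 0.0904], [-0.0026, -0.0437, 0.0073, 0.0904], [-0.0066, -0.0433, 0.0073, 0.0904], [-0.0105, -0.0425, 0.0073, 0.0904], [-0.0142, -0.0414, 0.0073, 0.0904]
[-0.0179, -0.0399, 0.0073, 0.0904], [-0.0215, -0.0381, 0.0073, 0.0904], [-0.0248, -0.0360, 0.0073, 0.0904], [-0.0280, -0.0337, 0.0073, 0.0904], [-0.0309, -0.0310, 0.0073, 0.0904], [-0.0268, -0.0225, 0.0058, 0.0723], [-0.0142, -0.0102, 0.0029, 0.0362], [0.0000, 0.0000, 0.0000, 0.0000]
```

>>> servo_tool --pt "0.004 -0.017 0 0.036" --pt "0.0067 -0.0344 0 0.072" --pt "0.0053 -0.0434 0.007 0.09" --pt "0.0013 -0.0437 0.008 0.09" --pt "-0.0026 -0.0437 0.008 0.09" --pt "-0.0066 -0.0433 0.008 0.09" --pt "-0.0105 -0.0425 0.008 0.09" --pt "-0.0142 -0.0414 0.008 0.09" --jaw 0.8

```text
time: 23.35
tool_pos: [0.5684, -0.082, 0.2472]
ee_rot: [0.374, 0.927, 0.0, -0.0]
ft_force: [0.5, -0.5, 0.5]
grip_width: 0.803
```

>>> servo_tool --pt "-0.0179 -0.0399 0.008 0.09" --pt "-0.0215 -0.0381 0.008 0.09" --pt "-0.0248 -0.036 0.008 0.09" --pt "-0.028 -0.0337 0.008 0.09" --pt "-0.0309 -0.031 0.008 0.09" --pt "-0.0268 -0.0225 0.006 0.072" --pt "-0.0142 -0.0102 0.003 0.036" --pt "0 0 0 0"

```text
time: 24.15
tool_pos: [0.4773, -0.3386, 0.1981]
ee_rot: [0.615, 0.788, -0.001, -0.0]
ft_force: [-0.1, 0.0, 0.3]
grip_width: 0.8
```

```bash
python3 - <<'E'
from h import *
to([.479,-.335,.2])
from rig import r
for n in('wrist',):
    f=r.grab_frame(n);cv2.imwrite(f"pics/{n}17.png",f["pixels"][:,:,::-1])
E
```

```text
t 24.15 pos [ 0.4773 -0.3386  0.1981] jaw 14.05 F [-0.1  0.   0.3] w 0.8 d_tool mm [ 3.1  2.5 -1.9]
```

View pics/wrist17.png

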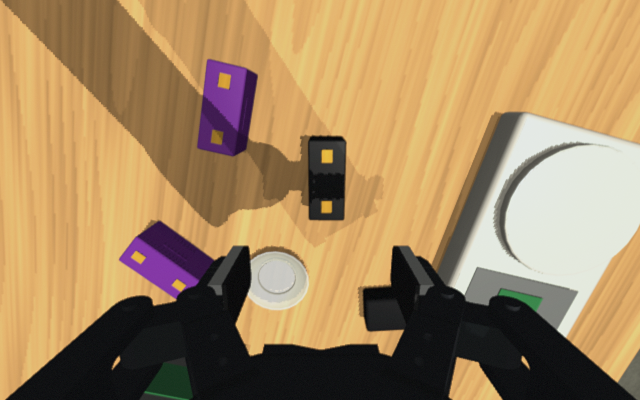

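```bash
python3 - <<'E'
import cv2
a=cv2.imread("pics/wrist17.png")
cv2.imwrite("pics/c17.png",cv2.resize(a[125:230,290:365],None,fx=7,fy=5.6,interpolation=cv2.INTER_CUBIC))
E
```

View pics/c17.png

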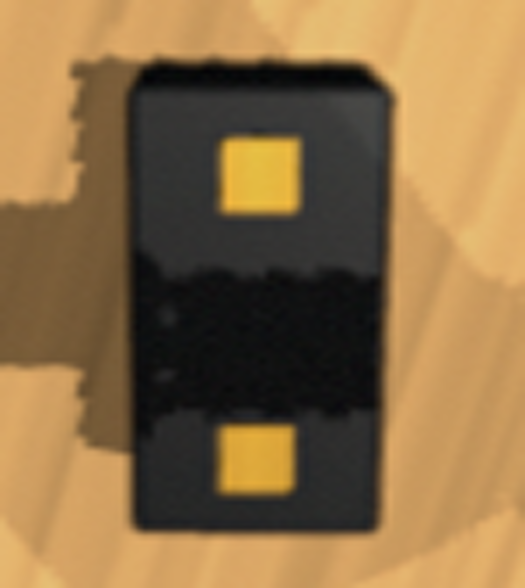

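```bash
python3 - <<'E'
from h import *
s,_=st();po,q=s['tool_pos'],s['ee_rot'];m=1e-3
a=lambda x,y:cr(x,y,7,290,125,5.6)
obs=[(po,q,np.array(L)*m,a(*u)) for L,u in [((-18,40,50),(130,88)),((18,40,50),(390,90)),((18,-40,50),(380,530)),((-18,-40,50),(137,530))]]
p,e=wfit(obs,[.48,-.335,.24]);print(p,np.degrees(p[2]),e.round(1).tolist())
print(s['tool_pos'],jawang(R.from_quat(q)))
to([p[0],p[1],.015])
E
```

```text
[ 0.48332868 -0.33046083  0.25207918] 14.443072862105286 [[-0.8, -0.8], [0.9, -1.2], [0.6, 1.5], [-0.7, 1.6]]
[ 0.47879309 -0.3363239   0.19830788] 14.281041190662505
t 24.20 pos [ 0.4788 -0.3363  0.1983] jaw 14.28 F [-0.   0.4 -0.1] w 0.8 d_tool mm [  4.4   5.8 183.3]
```

>>> servo_tool --pt "0.0025 0.0034 0.015 0" --pt "0 0 0.03 0" --pt "0 0 0.035 0" --pt "0 0 0.035 0" --pt "0 0 0.03 0" --pt "0 0 0.02 0" --pt "0 0 0.01 0" --pt "0 0 0.005 0"

```text
time: 25.0
tool_pos: [0.4819, -0.3313, 0.0174]
ee_rot: [0.613, 0.79, 0.0, -0.001]
ft_force: [-0.8, 0.5, 0.6]
grip_width: 0.8
```

```bash
python3 - <<'E'
from h import *
to([.4815,-.333,.017])
from rig import r
f=r.grab_frame('wrist');cv2.imwrite(f"pics/wrist18.png",f["pixels"][:,:,::-1])
E
```

```text
t 25.00 pos [ 0.4819 -0.3313  0.0174] jaw 14.42 F [-0.8  0.5  0.6] w 0.8 d_tool mm [-1.5 -0.8  0.4]
```

View pics/wrist18.png

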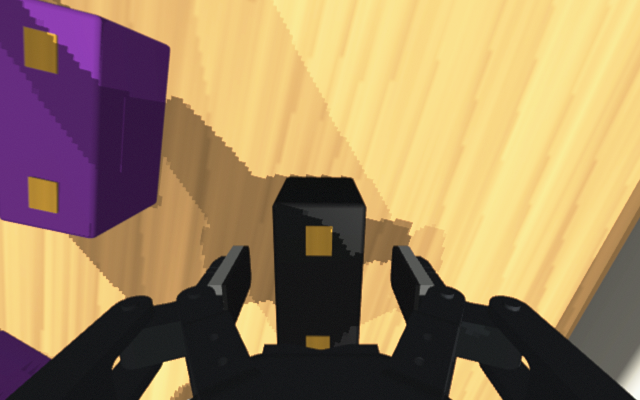

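```bash
python3 - <<'E'
from h import *
s,rot=st();po,q=s['tool_pos'],s['ee_rot']
for uv in[(319,241),(318,343),(274,206),(365,206)]:
    w=wristpt(po,q,uv,.0505);print(uv,(rot.inv().apply(w-po)*1e3).round(1))
E
```

```text
(319, 241) [ 23.   -0.6 -32.9]
(318, 343) [-23.9  -1.  -33. ]
(274, 206) [ 37.  -17.2 -32.9]
(365, 206) [ 37.   16.4 -32.9]
```

>>> servo_tool --pt "-0.0015 -0.0004 0 0" --pt "-0.0015 0 0 0" --pt "0 0 0 0" --pt "0 0 0 0" --pt "0 0 0 0" --pt "0 0 0 0" --pt "0 0 0 0" --pt "0 0 0 0" --jaw 0.3

```text
time: 25.85
tool_pos: [0.4826, -0.3374, 0.0199]
ee_rot: [0.614, 0.789, 0.0, 0.001]
ft_force: [-0.1, 0.1, 6.2]
grip_width: 0.413
```

>>> servo_tool --pt "0 0 -0.002 0" --pt "0 0 -0.005 0" --pt "0 0 -0.01 0" --pt "0 0 -0.02 0" --pt "0 0 -0.03 0" --pt "0 0 -0.035 0" --pt "0 0 -0.035 0" --pt "0 0 -0.025 0" --jaw 0.2

```text
time: 26.65
tool_pos: [0.482, -0.3369, 0.1836]
ee_rot: [0.614, 0.789, 0.0, 0.001]
ft_force: [-0.2, -0.9, -2.8]
grip_width: 0.409
```

```bash
python3 - <<'E'
from h import *
b=[.5804,.0675]
plan([.5804,.0675,.19],-6.6,[.3,.8,1,1,1,1,1,1,1,1,1,.7,.3,0,0,0])
to([.58,.06,.19])
from rig import r
f=r.grab_frame('wrist');cv2.imwrite(f"pics/wrist19.png",f["pixels"][:,:,::-1])
E
```

```text
q [ 0.21  0.52  0.44  1.77 -0.27  0.91  1.02] turn -0.36387041055433506
[0.0099, 0.0053, -0.0002, 0.0098], [0.0266, 0.0138, -0.0005, 0.0262], [0.0337, 0.0164, -0.0006, 0.0328], [0.0343, 0.0152, -0.0006, 0.0328], [0.0347, 0.0141, -0.0006, 0.0328], [0.0352, 0.0130, -0.0006, 0.0328], [0.0356, 0.0118, -0.0006, 0.0328], [0.0360, 0.0106, -0.0006, 0.0328]
[0.0363, 0.0094, -0.0006, 0.0328], [0.0366, 0.0082, -0.0006, 0.0328], [0.0368, 0.0070, -0.0006, 0.0328], [0.0259, 0.0041, -0.0004, 0.0229], [0.0111, 0.0015, -0.0002, 0.0098], [0.0000, 0.0000, -0.0000, 0.0000], [0.0000, 0.0000, -0.0000, 0.0000], [0.0000, 0.0000, -0.0000, 0.0000]

t 26.65 pos [ 0.482  -0.3369  0.1836] jaw 14.25 F [-0.2 -0.9 -2.8] w 0.409 d_tool mm [360.5 192.7  -6.7]
```

View pics/wrist19.png

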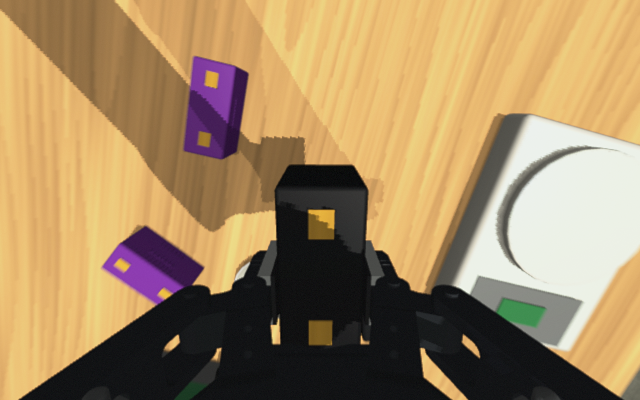

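```bash
python3 - <<'E'
import cv2
a=cv2.imread("pics/wrist19.png")
cv2.imwrite("pics/c19.png",cv2.resize(a[155:350,255:385],None,fx=4,fy=3,interpolation=cv2.INTER_CUBIC))
from h import *
po=np.array([0,0,0.]);q=[1,0,0,0.] # tool frame with z flipped handled below
def tp(uv,h):
    f,cx,cy=KW;d=HE[:3,:3]@[(uv[0]-cx)/f,(uv[1]-cy)/f,1];c=HE[:3,3];return (c+d*(-h-c[2])/d[2])*1e3
for h in(.029,.0325):
    print(h,[tp(u,h).round(1).tolist() for u in[(321,224),(320,332),(276,188),(367,188)]])
E
```

```text
0.029 [[28.5, 0.2, -29.0], [-21.6, -0.2, -29.0], [42.9, -16.7, -29.0], [42.9, 17.5, -29.0]]
0.0325 [[29.8, 0.2, -32.5], [-18.7, -0.2, -32.5], [43.8, -16.2, -32.5], [43.8, 16.9, -32.5]]
```

View pics/c19.png

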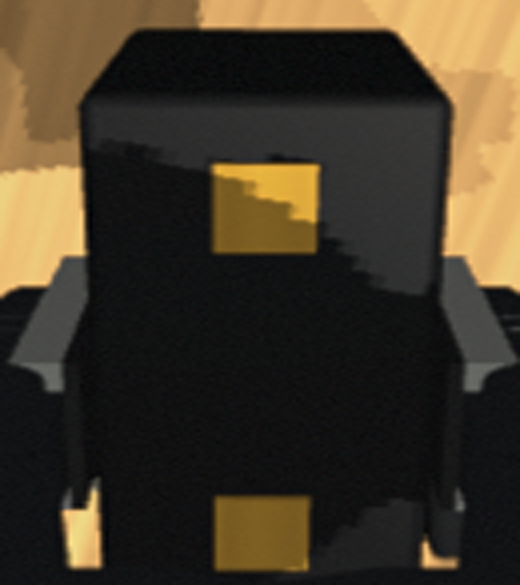

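```bash
python3 - <<'E'
from h import *
plan([.5702,-.0225,.19],-6.6,[.3,.8,1,1,1,1,1,1,1,1,1,.7,.3,0,0,0])
E
```

```text
q [ 0.21  0.51  0.44  1.77 -0.27  0.91  1.01] turn -0.3636253322680009
[0.0077, 0.0044, -0.0001, 0.0098], [0.0206, 0.0114, -0.0002, 0.0262], [0.0262, 0.0136, -0.0003, 0.0328], [0.0266, 0.0127, -0.0003, 0.0328], [0.0270, 0.0119, -0.0003, 0.0328], [0.0274, 0.0110, -0.0003, 0.0328], [0.0277, 0.0101, -0.0003, 0.0328], [0.0280, 0.0092, -0.0003, 0.0328]
[0.0283, 0.0082, -0.0003, 0.0328], [0.0286, 0.0073, -0.0003, 0.0328], [0.0288, 0.0064, -0.0003, 0.0328], [0.0203, 0.0038, -0.0002, 0.0229], [0.0087, 0.0014, -0.0001, 0.0098], [0.0000, 0.0000, -0.0000, 0.0000], [0.0000, 0.0000, -0.0000, 0.0000], [0.0000, 0.0000, -0.0000, 0.0000]
```

>>> servo_tool --pt "0.0077 0.0044 0 0.01" --pt "0.0206 0.0114 0 0.026" --pt "0.0262 0.0136 0 0.033" --pt "0.0266 0.0127 0 0.033" --pt "0.027 0.0119 0 0.033" --pt "0.0274 0.011 0 0.033" --pt "0.0277 0.0101 0 0.033" --pt "0.028 0.0092 0 0.033"

```text
time: 27.5
tool_pos: [0.5359, -0.1321, 0.1789]
ee_rot: [0.702, 0.712, -0.001, -0.001]
ft_force: [-0.1, -0.3, -2.6]
grip_width: 0.41
```

>>> servo_tool --pt "0.0283 0.0082 0 0.033" --pt "0.0286 0.0073 0 0.033" --pt "0.0288 0.0064 0 0.033" --pt "0.0203 0.0038 0 0.022" --pt "0.0087 0.0014 0 0.01" --pt "0 0 0 0" --pt "0 0 0 0" --pt "0 0 0 0"

```text
time: 28.3
tool_pos: [0.5677, -0.0226, 0.1804]
ee_rot: [0.748, 0.664, -0.0, 0.0]
ft_force: [0.0, 0.0, -2.6]
grip_width: 0.411
```

```bash
python3 - <<'E'
from h import *
to([.5702,-.0225,.19]);s,_=st();print(repr(s['ee_rot']))
from rig import r
f=r.grab_frame('wrist');cv2.imwrite(f"pics/wrist20.png",f["pixels"][:,:,::-1])
E
```

```text
t 28.30 pos [ 0.5677 -0.0226  0.1804] jaw -6.77 F [ 0.   0.  -2.6] w 0.411 d_tool mm [ 0.4  2.5 -9.6]
array([ 7.47640211e-01,  6.64103797e-01, -4.95106671e-04,  1.27415411e-04])
```

View pics/wrist20.png

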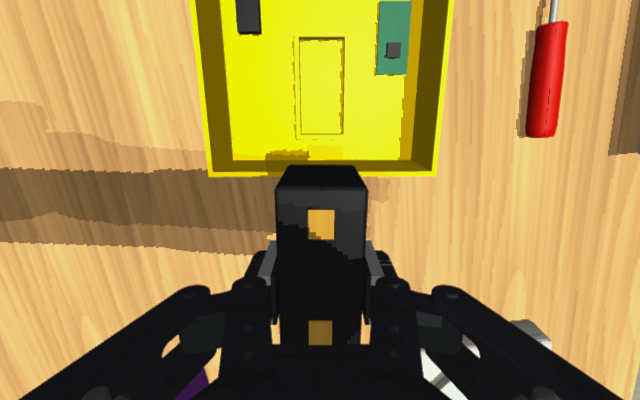

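Bay seen around (322, 85) between the ribs; rim corners at about (212,177) and (437,177). Enlarging it.

```bash
python3 - <<'E'
import cv2
a=cv2.imread("pics/wrist20.png")
cv2.imwrite("pics/c20.png",cv2.resize(a[25:145,280:360],None,fx=8,fy=5,interpolation=cv2.INTER_CUBIC))
cv2.imwrite("pics/c20b.png",cv2.resize(a[0:190,180:460],None,fx=2.8,fy=2.8,interpolation=cv2.INTER_CUBIC))
E
```

```text
(no output)
```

View pics/c20.png

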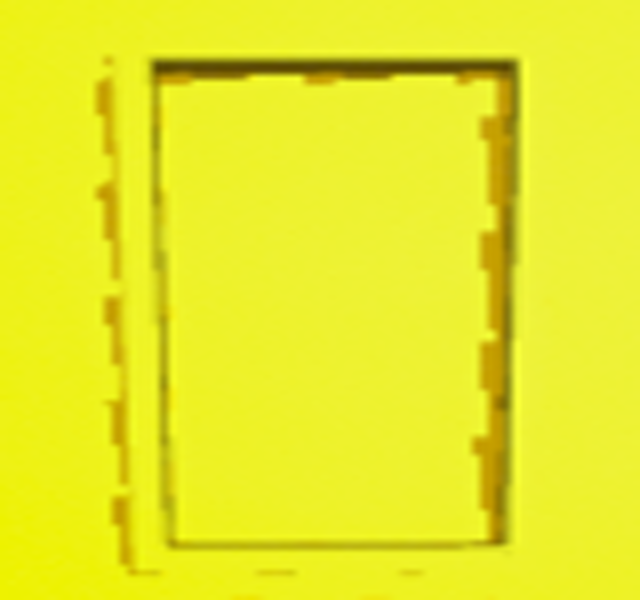

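View pics/c20b.png

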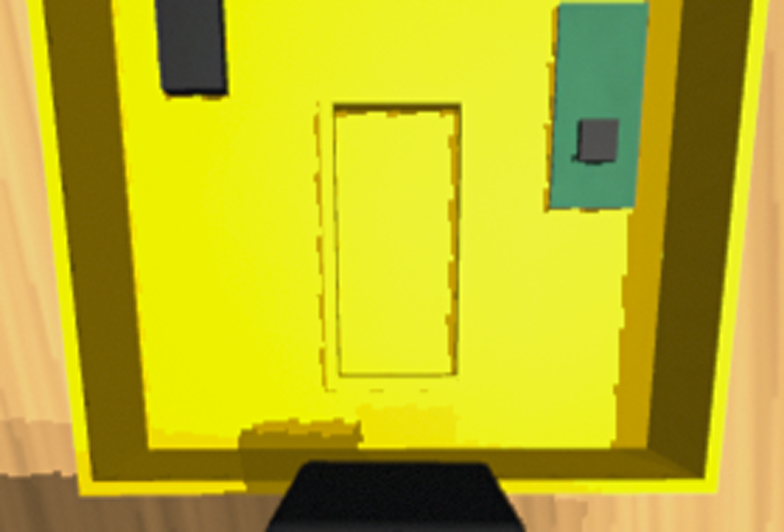

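```bash
python3 - <<'E'
from h import *
po=np.array([.5677,-.0226,.1804]);q=[7.47640211e-01,6.64103797e-01,-4.95e-04,1.27e-04];m=1e-3
a=lambda x,y:cr(x,y,8,280,25,5);b=lambda x,y:cr(x,y,2.8,180,0)
ob=[((20.5,-30.5,20),a(152,60)),((-20.5,-30.5,20),a(517,60)),((20.5,54.5,20),a(172,548)),((-20.5,54.5,20),a(507,546))]
oc=[((95,85,70),b(78,495)),((-95,85,70),b(717,493)),((91,81,8),b(148,449)),((-91,81,8),b(648,449))]
for o in(ob,oc,ob+oc):
    p,e=wfit([(po,q,np.array(L)*m,u) for L,u in o],CASE);w=world(p,[(0,.012,.008)])[0]
    print(p.round(4),np.degrees(p[2]),'bay',w.round(4),e.round(1).tolist())
    rot=R.from_quat(q);print(' bay in tool',(rot.inv().apply(w-po)*1e3).round(1))
s,_=st();print(s['tool_pos'],jawang(R.from_quat(s['ee_rot'])))
E
```

```text
[0.5806 0.079  3.0312] 173.67224181200987 bay [0.5793 0.0671 0.008 ] [[-0.4, -0.2], [0.5, -0.6], [-0.5, 0.4], [0.4, 0.5]]
 bay in tool [ 90.6   1.  172.3]
[0.5805 0.0792 3.0262] 173.38682866515555 bay [0.5791 0.0673 0.008 ] [[0.1, 0.1], [0.3, 0.4], [-0.1, -0.1], [-0.3, -0.4]]
 bay in tool [ 90.8   0.8 172.3]
[0.5806 0.0791 3.0264] 173.39874537073942 bay [0.5792 0.0672 0.008 ] [[-0.3, -0.4], [0.6, -0.6], [-0.8, 0.2], [0.1, 0.5], [0.2, 0.2], [0.4, 0.5], [-0.0, 0.0], [-0.3, -0.3]]
 bay in tool [ 90.7   0.9 172.3]
[ 0.56784848 -0.02244511  0.18053578] -6.77100362300554
```

>>> servo_tool --pt "0.008 0.0007 0 -0.008" --pt "0.016 0 0 0" --pt "0.02 0 0 0" --pt "0.02 0 0 0" --pt "0.015 0 0 0" --pt "0.0082 0 0 0" --pt "0 0 0 0" --pt "0 0 0 0"

```text
time: 29.15
tool_pos: [0.5784, 0.0651, 0.1806]
ee_rot: [0.744, 0.668, -0.0, 0.0]
ft_force: [0.2, 0.0, -3.3]
grip_width: 0.409
```

```bash
python3 - <<'E'
from h import *
s,rot=st();b=np.array([.5792,.0672,.029]);t=b-rot.apply([.0035,.0002,0])
to(t)
from rig import r
for n in('wrist','side','scene'):
    f=r.grab_frame(n);cv2.imwrite(f"pics/{n}21.png",f["pixels"][:,:,::-1])
E
```

```text
t 29.15 pos [0.5784 0.0651 0.1806] jaw -6.22 F [ 0.2  0.  -3.3] w 0.409 d_tool mm [ -1.2   0.4 151.6]
```

View pics/wrist21.png

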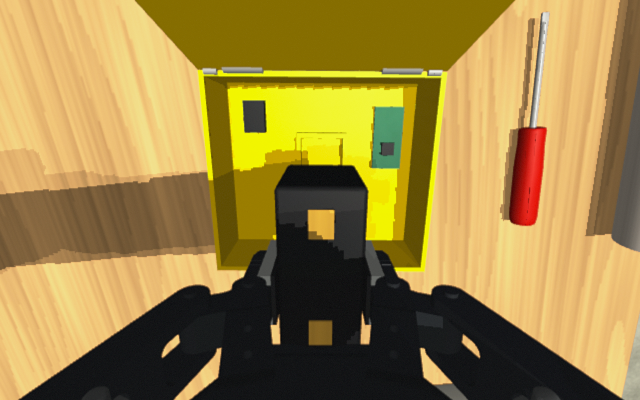

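View pics/scene21.png

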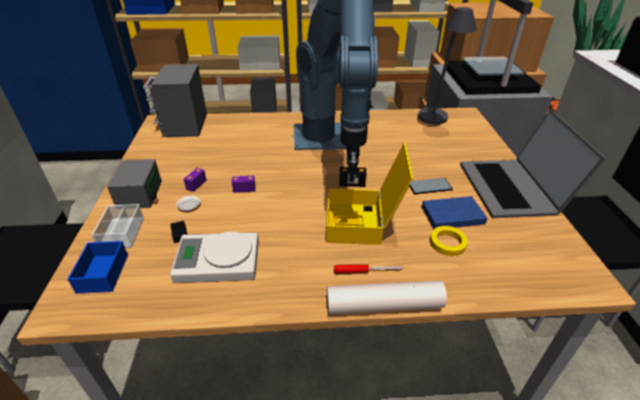

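>>> servo_tool --pt "-0.0008 0.0003 0.01 0" --pt "0 0 0.02 0" --pt "0 0 0.025 0" --pt "0 0 0.025 0" --pt "0 0 0.02 0" --pt "0 0 0.01 0" --pt "0 0 0 0" --pt "0 0 0 0"

```text
time: 30.1
tool_pos: [0.5792, 0.0647, 0.0711]
ee_rot: [0.744, 0.668, 0.0, 0.0]
ft_force: [0.4, 0.2, -3.3]
grip_width: 0.41
```

```bash
python3 - <<'E'
from h import *
s,rot=st();b=np.array([.5792,.0672,.029]);t=b-rot.apply([.0035,.0002,0])
to(t);print(repr(s['tool_pos']),repr(s['ee_rot']))
from rig import r
f=r.grab_frame('wrist');cv2.imwrite("pics/wrist22.png",f["pixels"][:,:,::-1])
a=f["pixels"][:,:,::-1][60:260,230:410]
cv2.imwrite("pics/c22.png",cv2.resize(a,None,fx=4,fy=3,interpolation=cv2.INTER_CUBIC))
E
```

```text
t 30.10 pos [0.5792 0.0647 0.0711] jaw -6.21 F [ 0.4  0.2 -3.3] w 0.41 d_tool mm [-1.  -0.5 42.1]
array([0.57916462, 0.064688  , 0.07108411]) array([7.44378620e-01, 6.67757678e-01, 2.65458348e-04, 2.87518200e-04])
```

View pics/c22.png

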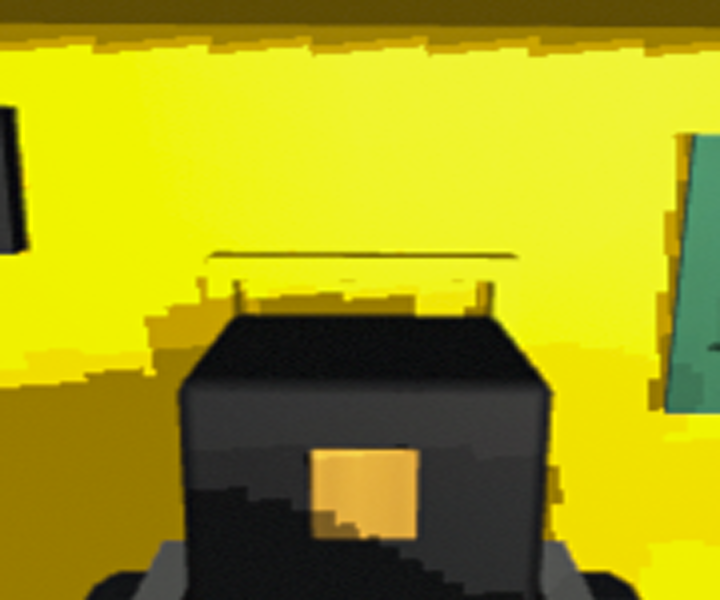

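```bash
python3 - <<'E'
from h import *
po=np.array([0.57916462,0.064688,0.07108411]);q=[7.44378620e-01,6.67757678e-01,2.65e-04,2.87e-04]
a=lambda x,y:np.array(cr(x,y,4,230,60,3));rot=R.from_quat(q)
tl=lambda w:(rot.inv().apply(w-po)*1e3).round(1)
for u in[(235,281),(493,282)]:print('rib inner corner tool',tl(wristpt(po,q,a(*u),.020)))
for u in[(206,256),(517,256)]:print('rib outer corner tool',tl(wristpt(po,q,a(*u),.020)))
for u in[(238,318),(497,318)]:print('pack bottom far',tl(wristpt(po,q,a(*u),.0505)))
for u in[(181,385),(548,385)]:print('pack top far',tl(wristpt(po,q,a(*u),.1005)))
print('pred bay far corners',[tl(world([.5806,.0791,3.0264],[(x,-.0305,.02)])[0]) for x in(.0205,-.0205)])
E
```

```text
rib inner corner tool [ 44.9 -20.   51.1]
rib inner corner tool [44.7 20.1 51.1]
rib outer corner tool [ 50.1 -24.4  51.1]
rib outer corner tool [50.1 23.7 51.1]
pack bottom far [ 42.6 -16.6  20.6]
pack bottom far [42.6 17.7 20.6]
pack top far [ 43.  -17.1 -29.4]
pack top far [ 43.   17.3 -29.4]
pred bay far corners [array([ 45.1, -20.5,  51.1]), array([44.8, 20.5, 51.1])]
```

>>> servo_tool --pt "-0.0008 -0.0004 0 0" --pt "0 0 0.006 0" --pt "0 0 0.008 0" --pt "0 0 0.008 0" --pt "0 0 0.007 0" --pt "0 0 0.005 0" --pt "0 0 0.002 0" --pt "0 0 0.001 0"

```text
time: 30.95
tool_pos: [0.5781, 0.0642, 0.0333]
ee_rot: [0.744, 0.668, -0.0, -0.0]
ft_force: [-0.3, -0.1, -3.1]
grip_width: 0.412
```

>>> servo_tool --pt "0 0 0.0007 0" --pt "0 0 0.0007 0" --pt "0 0 0.0006 0" --pt "0 0 0.0005 0" --pt "0 0 0.0005 0" --pt "0 0 0.0005 0" --pt "0 0 0 0" --pt "0 0 0 0"

```text
time: 31.75
tool_pos: [0.5782, 0.0642, 0.0301]
ee_rot: [0.744, 0.668, 0.0, 0.0]
ft_force: [0.1, -0.8, -2.3]
grip_width: 0.413
```

>>> servo_tool --pt "0 0 0.0004 0" --pt "0 0 0.0004 0" --pt "0 0 0.0004 0" --pt "0 0 0.0004 0" --pt "0 0 0 0" --pt "0 0 0 0" --pt "0 0 0 0" --pt "0 0 0 0"

```text
time: 32.55
tool_pos: [0.5782, 0.0643, 0.0285]
ee_rot: [0.744, 0.668, 0.0, 0.0]
ft_force: [1.1, -0.9, -1.8]
grip_width: 0.417
```

>>> servo_tool --pt "0 0 0.0004 0" --pt "0 0 0.0004 0" --pt "0 0 0.0004 0" --pt "0 0 0 0" --pt "0 0 0 0" --pt "0 0 0 0" --pt "0 0 0 0" --pt "0 0 0 0"

```text
time: 33.35
tool_pos: [0.5782, 0.0643, 0.0279]
ee_rot: [0.744, 0.668, 0.0, -0.0]
ft_force: [-3.1, 0.9, 5.4]
grip_width: 0.412
```

>>> servo_tool --pt "0 0 -0.0005 0" --pt "0 0 0 0" --pt "0 0 0 0" --pt "0 0 0 0" --pt "0 0 0 0" --pt "0 0 0 0" --pt "0 0 0 0" --pt "0 0 0 0" --jaw 0.65

```text
time: 34.15
tool_pos: [0.5782, 0.0642, 0.0278]
ee_rot: [0.744, 0.668, -0.0, 0.0]
ft_force: [-0.2, 0.1, 0.6]
grip_width: 0.65
```

```bash
python3 - <<'E'
from h import *
to([0,0,0]);s,_=st();print(repr(s['tool_pos']),repr(s['ee_rot']))
from rig import r
f=r.grab_frame('wrist');cv2.imwrite("pics/wrist23.png",f["pixels"][:,:,::-1])
E
```

```text
t 34.15 pos [0.5782 0.0642 0.0278] jaw -6.18 F [-0.2  0.1  0.6] w 0.65 d_tool mm [-126.1 -567.9   27.8]
array([0.57819099, 0.0642328 , 0.02777737]) array([ 7.44221837e-01,  6.67932524e-01, -7.41079857e-06,  2.52805378e-05])
```

View pics/wrist23.png

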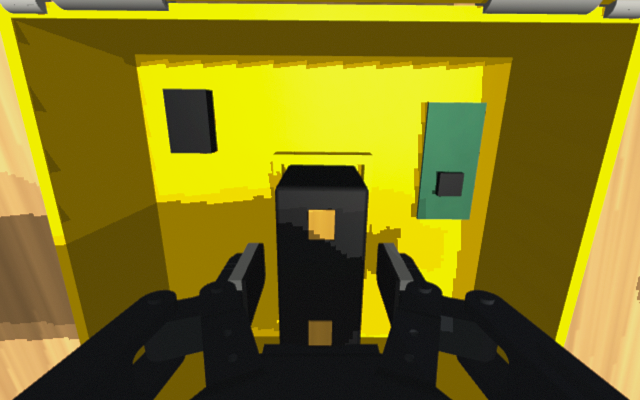

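>>> servo_tool --pt "0 0 -0.005 0" --pt "0 0 -0.015 0" --pt "0 0 -0.03 0" --pt "0 0 -0.035 0" --pt "0 0 -0.035 0" --pt "0 0 -0.035 0" --pt "0 0 -0.03 0" --pt "0 0 -0.01 0"

```text
time: 35.0
tool_pos: [0.58, 0.0641, 0.2273]
ee_rot: [0.744, 0.668, 0.003, 0.002]
ft_force: [0.7, 0.1, -0.4]
grip_width: 0.653
```

>>> servo_tool --pt "-0.01 0 -0.005 0" --pt "-0.02 0 -0.01 0" --pt "-0.025 0 -0.01 0" --pt "-0.025 0 -0.01 0" --pt "-0.02 0 0 0" --pt "-0.01 0 0 0" --pt "0 0 0 0" --pt "0 0 0 0"

```text
time: 35.8
tool_pos: [0.5659, -0.0447, 0.2572]
ee_rot: [0.744, 0.668, -0.0, -0.001]
ft_force: [-0.5, 0.1, 0.6]
grip_width: 0.647
```

```bash
python3 - <<'E'
from h import *
to([0,0,0]);s,_=st()
from rig import r
P={}
for n in('wrist','side','scene'):
    f=r.grab_frame(n);cv2.imwrite(f"pics/{n}24.png",f["pixels"][:,:,::-1])
a=cv2.imread('pics/wrist24.png')[0:260,150:490];cv2.imwrite('pics/c24.png',cv2.resize(a,None,fx=2.2,fy=2.2,interpolation=cv2.INTER_CUBIC))
po,q=s['tool_pos'],s['ee_rot'];print(repr(po),repr(q))
pack=world([.5806,.0791,3.0264],[(x,.012+y,.058) for x,y in((.018,-.04),(-.018,-.04),(-.018,.04),(.018,.04))])
print('pred pack top px',wproj(po,q,pack).round(1).tolist())
E
```

```text
t 35.80 pos [ 0.5659 -0.0447  0.2572] jaw -6.19 F [-0.5  0.1  0.6] w 0.647 d_tool mm [ -16.6 -567.1  257.9]
array([ 0.56594413, -0.04469185,  0.25717523]) array([ 7.44225954e-01,  6.67927593e-01, -3.38084084e-04, -5.87468127e-04])
pred pack top px [[304.1, 23.1], [340.7, 23.4], [338.7, 108.1], [304.6, 107.8]]
```

View pics/c24.png

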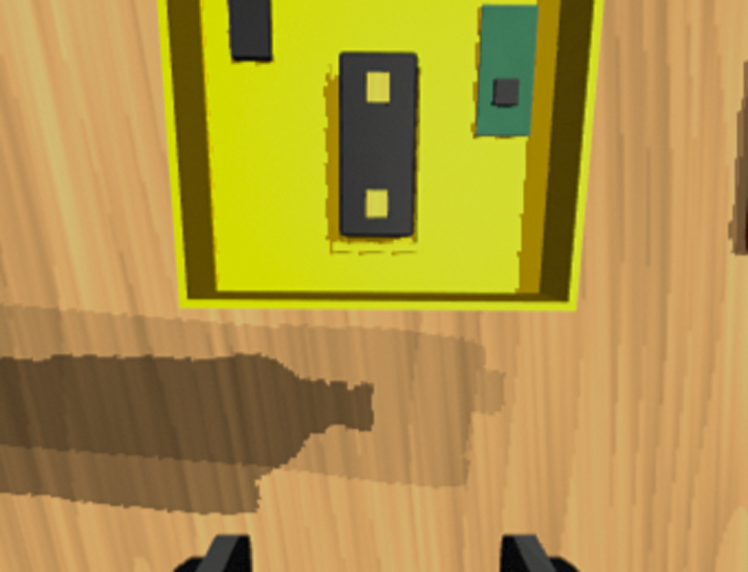

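View pics/side24.png

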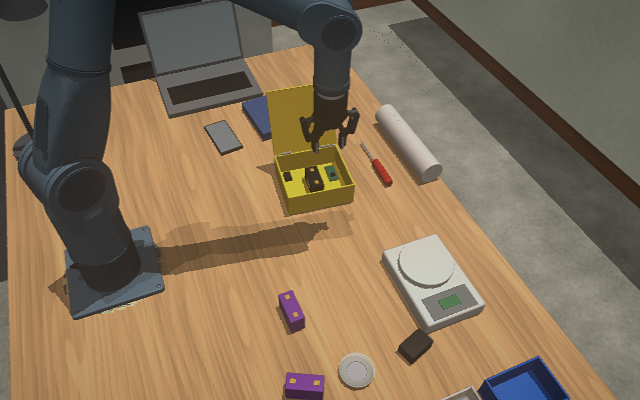

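```bash
python3 - <<'E'
from rig import r
print(r.close_job())
E
```

```text
the job is handed in; nothing more can be done
None
```

The lid is open and staying open by itself, and the battery pack is upright in its bay, fully down on the floor and released. I handed the job in at about 36 s.

- **Lid:** I raised it by its lip with one finger. Before the balance point I brought the other finger behind it, so it was lowered onto the rubber stop instead of dropped. I then pressed it back with about 9.7 N and let go. In every picture after that it stayed open on its own.
- **Pack:** After letting go, the wrist picture showed the top corners of the pack within about 1.5 px of where they should be when it sits fully down in the bay.
- **Forces:** The force readings I took while working on the case stayed below 10 N; the highest was the press on the lid. They were taken at the end of each move, so short peaks in between are not covered. The strongest reading while lowering the pack was about 5.4 N, with a net push of about 8 N on the floor of the bay.
- **Other things:** The side picture shows the other objects where they were. The arm was clear of everything when I handed in.

My first estimates of the case position differed by 2 to 3 mm between cameras. I used the close wrist views, which agreed to under 1 mm, to place the pack.

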